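# Make the autoclave tray ready: cull the snapped tubes, vent the media bottle

### The arm

A 7-joint arm with a two-finger parallel gripper is mounted at the origin on the work surface. World frame = base frame: x ahead of the robot, y to its left, z up, the work surface at z = 0. Lengths are in m, angles in rad, forces in N, time in s.
With the tool pointing down it reaches from about 0.425 to 0.925 m from the base axis. Payload 6.8 kg.
Tool frame: the origin (TCP) lies midway between the tips of the shut fingers; the grasp point (between the pads) lies 19 mm behind it (r.grip_point_offset is the distance from the TCP to the grasp point, in m); z points along the fingers, y is the direction in which the jaws open and shut (so a half turn about z gives the same grasp; the last joint's range is limited). The gripper opens to 85 mm and grips with 20 to 120 N. Pads are 22 mm wide; open, the fingers measure 114 mm over their backs; the gripper's body (76 mm by 85 mm) begins 54 mm behind the grasp point. The pads swing forward as they close: fully open they stand 13 mm farther back than shut.
Start: joints at [-1.25, 0.477, 0.022, 1.555, -0.011, 1.109, -0.083], TCP at [0.281, 0.614, 0.198] pointing down, gripper open.
Joint ranges: [-2.96, 2.96], [-0.34, 2.1], [-1.41, 1.46], [0.24, 2.44], [-1.37, 4.51], [0.17, 1.92], [-2.96, 2.96]. Speed limits (rad/s): [2.39, 2.39, 3.14, 3.14, 3.14, 3.14, 3.14].

### API

Orientations are given as a rotation vector (axis times angle).
In Python, from bench import r, grab_frame, camera_params gives the robot as it stands.
- The arm moves only by the tool carry_out, never from a script. Its argument "motion" is text: rows parted by semicolons, each of 5 numbers parted by spaces: the closure, from 0 (fully open) to 1 (shut), then the shift along the tool's x, y, z in mm, then the turn about the tool's z in rad. In form: fingers dx dy dz twist; .... A call has exactly 8 rows; each row shifts and turns the commanded pose from where the row before left it, along the tool's axes as they then stand; what a row does not reach is not made up. A row lasts 1/8 s, in which the tool goes at most 62.5 mm and 10.7 degrees, less where a joint would pass 70% of its speed; a pose out of reach is approached as far as the arm can. A call with a gripper value outside its range is refused whole. The fingers move at their own pace and stop on an object; "newtons" is the grip in N (left out, the last holds). Time passes only in rows, so rows that do not move let the fingers close, or fill a call up. It gives the time, the measured TCP pose, the force and the opening at its end, in the units of the state.
- r.get_obs(): the state, without advancing time (a new reading comes with each control period).
- grab_frame(name): name is "scene" or "side" or "wrist"; returns the picture (480x640x3 uint8, red, green, blue); there is no depth.
- camera_params(name): a dict with "fx", "fy", "cx", "cy" (pixels), "k1" (the pictures are not rectified: a ray, as slopes to the right and down, at radius r is drawn at 1 + k1 r^2 times it, then the intrinsics apply), "eye" and "attitude" of the camera in the world. Camera axes: x right, y down, z forward; pixel columns grow to the right and rows downward; lengths in m; the calibration is good to about 2 mm. A picture is of the moment at which its call begins: read the wrist's pose just before it. camera_params takes no time and is no camera call; for the wrist camera it gives the pose at the moment of the call.
- r.hand_in(): hands the job in, once; it reports no verdict.
The state is a dict: "clock": time; "joints": joint angles; "qvel": joint speeds; "tau": joint torques, N m; "tcp_pos": TCP position; "orientation": TCP orientation; "contact_force": force on the tool from outside, world axes, zero at the start; "moment": the same for the moment, N m; "grip_width": finger opening in m.
Only numpy, scipy, OpenCV 4.12 (cv2) and the standard library are available. Lean on these libraries where they do the work, as an engineer would, in place of code of your own. Each camera call takes 0.05 s, during which the arm holds its last target.

### The job

Get this tray ready for the autoclave. First pull the two snapped-off tubes out of the rack and put them into the yellow sharps tub, leaving the sound tubes and everything else where they are. Then screw the blue cap of the media bottle down (clockwise) until it bottoms out, back it off a quarter turn so that steam can vent, and finish with the cap still gripped between the fingers at that angle: do not let go, because I am going to tape it there.

Things in the scene. Friction and masses are not known exactly. Their poses are not given: they have to be found in the camera images.
- snapped_a_mid (a point): one of the two snapped-off glass test tubes, 16 mm across and 75 mm tall to the tip of its jagged broken top (clean wall up to 65 mm), upright and loose (2 mm of play) in a rack hole, so it stands 37 mm above the rack's top where the sound ones stand 62 mm; about 12 g; origin half-way up, 37.5 mm above its foot, z along it
- snapped_b_mid (a point): one of the two snapped-off glass test tubes, 16 mm across and 75 mm tall to the tip of its jagged broken top (clean wall up to 65 mm), upright and loose (2 mm of play) in a rack hole, so it stands 37 mm above the rack's top where the sound ones stand 62 mm; about 12 g; origin half-way up, 37.5 mm above its foot, z along it
- sound_a_mid (a point): one of the four sound glass test tubes, 16 mm across and 100 mm tall with an 18.6 mm beaded rim, upright in a rack hole and to stay there; origin at its centre, 50 mm above its foot, z along it
- sound_b_mid (a point): one of the four sound glass test tubes, 16 mm across and 100 mm tall with an 18.6 mm beaded rim, upright in a rack hole and to stay there; origin at its centre, 50 mm above its foot, z along it
- sound_c_mid (a point): one of the four sound glass test tubes, 16 mm across and 100 mm tall with an 18.6 mm beaded rim, upright in a rack hole and to stay there; origin at its centre, 50 mm above its foot, z along it
- sound_d_mid (a point): one of the four sound glass test tubes, 16 mm across and 100 mm tall with an 18.6 mm beaded rim, upright in a rack hole and to stay there; origin at its centre, 50 mm above its foot, z along it
- rack: dark blue tube rack, fixed, a block 50 mm (x) by 230 mm (y) by 45 mm high with one row of six 18 mm holes, 38 mm deep, 36 mm apart along its y axis (first and last at y = -90 and +90 mm); any tube can be in any hole; fingers that close along the rack's x axis have free room on both sides of the row; origin: centre of its underside
- tray: shallow stainless autoclave tray, fixed, 290 mm (x) by 420 mm (y), walls 24 mm high, floor 3 mm thick; the rack and the bottle stand on its floor; origin: centre of its underside
- tub_floor (a point): inner floor centre of the yellow open-topped sharps tub, fixed, 130 mm square outside, 122 mm square inside, rim 86 mm above this point (90 mm above the bench); x and y along its walls
- bottle: square amber-glass media bottle, 66 mm square, wedged in a steel four-corner holder so that it neither moves nor turns; glass shoulder ends (neck) 108 mm above the origin, flat shoulder corners no higher than 87 mm; origin: centre of the holder's underside, z up along the cap's axis
- cap_mid (a point): centre of the blue ribbed screw cap on the bottle, 54 mm across the ribs and 26 mm tall, on the cap's axis half-way up (13 mm above its lower edge, which is about 109 mm above the bottle's origin when closed); nothing stands within 70 mm of it at its height. A white bar printed on its top points along the cap's own -x axis, and lies along the bottle's -x side when the cap is bottomed out
- cap (a joint): turn of the cap in rad: 0 = bottomed out (hard stop), grows as it is unscrewed, anticlockwise seen from above; right-hand thread with 4 mm rise a turn, already caught, starting between about 1.9 and 3.6; turns with about 0.06 N m and stays where it is left; a quarter turn open reads 1.57
- dish_mid (a point): small lidded glass dish lying in the tray, 60 mm across and 15 mm tall, bystander, origin at its centre
- reagent_mid (a point): amber reagent bottle with a black cap on the bench, 64 mm across and 130 mm tall, bystander, origin at its centre
- pot_mid (a point): white specimen pot with a red lid on the bench, 66 mm across and 64 mm tall, bystander, origin at its centre
- tape_mid (a point): roll of beige autoclave tape lying flat on the bench, 90 mm across and 19 mm tall, bystander, origin at its centre

How it is judged:
By the outcome, as a careful person would: the job done as asked, in the order asked, and still so for the second after the job is handed in, while the arm keeps its last pose, push and grip.
It also fails if it takes over 72 s, if anything falls off the work surface, if the arm or the gripper's body presses on something with over 40 N, if the wrist force passes 120 N, or if a joint passes its speed limit or range.

## Working session

There is one attempt and no reset: what is moved stays moved. The work goes in short steps, Python scripts to look and compute and a tool call to move; the robot and the scene stay as the last step left them, time stands still between calls to the robot, and variables do not carry over. Pictures are saved under pics/ and viewed, and the job is handed in when it is done.

Besides the shell and the picture viewer there is one more tool, called after "Emit:" as name(argument=value, ...) on one line, values as JSON. carry_out: Moves the arm, as the interface text tells. Its arguments: {"type":"object","properties":{"motion":{"type":"string"},"newtons":{"type":"number"}},"required":["motion"]}

```bash
mkdir -p pics; ls; python3 - <<'E'
from bench import r, grab_frame, camera_params
import cv2
o=r.get_obs(); print(o)
for n in ("scene","side","wrist"):
    print(n,camera_params(n))
    cv2.imwrite(f"pics/{n}0.png",grab_frame(n)[:,:,::-1])
print(r.grip_point_offset)
E
```

```text
pics
{'clock': 0.0, 'joints': array([-1.25008073,  0.47782989,  0.02236731,  1.55649108, -0.01149992,
        1.10930134, -0.08312137]), 'qvel': array([-0.00114925, -0.0013515 ,  0.00070975, -0.00049781, -0.00061998,
        0.00073197, -0.00082443]), 'tau': array([-1.14329964e-04, -5.96451437e+01,  1.60828527e+00, -2.81200397e+01,
        1.25335524e-02,  9.45376523e-03,  1.71350422e-05]), 'tcp_pos': array([0.28041469, 0.61325076, 0.19678962]), 'orientation': array([-6.68417099e-01, -3.06940344e+00,  2.95982397e-03]), 'contact_force': array([-0.96523201, -0.3260367 , -0.40698713]), 'moment': array([-0.01264572,  0.00685086, -0.01700445]), 'grip_width': 0.08586158989424302}
scene {'fx': 473.71321432422116, 'fy': 473.71321432422116, 'cx': 313.4139904675327, 'cy': 236.22619593180602, 'k1': 0.010141299964885622, 'eye': array([1.29590362, 0.1329986 , 0.91783389]), 'attitude': array([-1.61243682, -2.02329463,  0.77785053])}
side {'fx': 614.8132277071701, 'fy': 614.8132277071701, 'cx': 315.28115466852694, 'cy': 242.5749578068287, 'k1': -0.03257842355974134, 'eye': array([0.38468784, 0.99907154, 1.27909732]), 'attitude': array([-0.21871384,  2.87754207, -1.0954452 ])}
wrist {'fx': 345.7766971923479, 'fy': 345.7766971923479, 'cx': 317.8650582648066, 'cy': 237.68422929166582, 'k1': -0.005281290937794746, 'eye': array([0.21179856, 0.64561039, 0.37255793]), 'attitude': array([2.41830582, 1.55518286, 0.234559  ])}
0.0187
```

View pics/scene0.png

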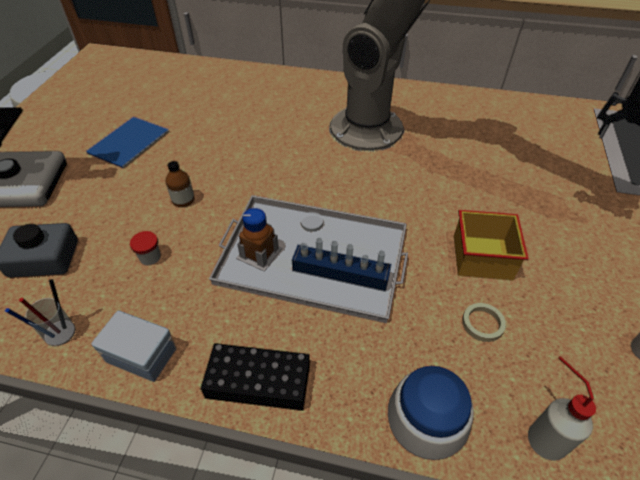

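View pics/side0.png

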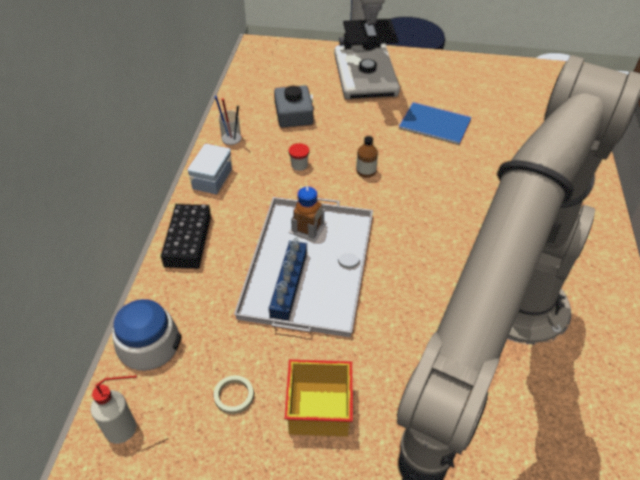

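View pics/wrist0.png

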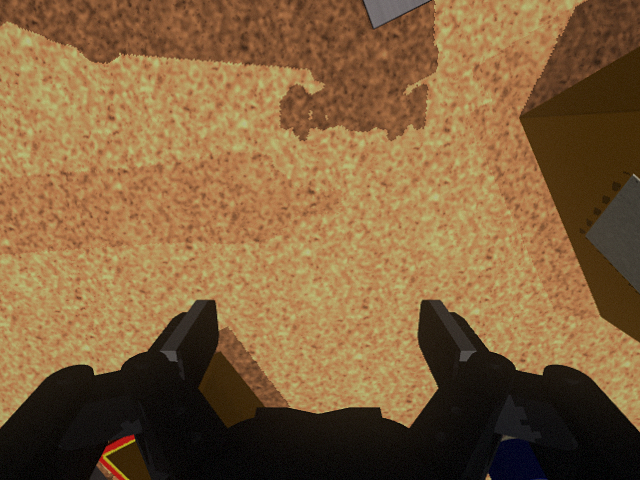

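```bash
cat > h.py <<'E'
import numpy as np, cv2
from scipy.spatial.transform import Rotation as R
def cam(p):
    K=np.array([[p['fx'],0,p['cx']],[0,p['fy'],p['cy']],[0,0,1]]); D=np.array([p['k1'],0,0,0,0.])
    return K,D,np.array(p['eye']),R.from_rotvec(p['attitude']).as_matrix()
def ray(p,uv):
    K,D,e,A=cam(p)
    n=cv2.undistortPoints(np.array(uv,float).reshape(-1,1,2),K,D).reshape(-1,2)
    d=np.c_[n,np.ones(len(n))]@A.T
    return e,d
def plane(p,uv,z):
    e,d=ray(p,uv); return e+d*((z-e[2])/d[:,2])[:,None]
def proj(p,X):
    K,D,e,A=cam(p); X=np.atleast_2d(X)
    return cv2.projectPoints(X.astype(float),cv2.Rodrigues(A.T)[0],-A.T@e,K,D)[0].reshape(-1,2)
def tri(obs):
    # obs list of (params, uv)
    M=np.zeros((3,3));b=np.zeros(3)
    L=[]
    for p,uv in obs:
        e,d=ray(p,[uv]); d=d[0]/np.linalg.norm(d[0]); P=np.eye(3)-np.outer(d,d); M+=P;b+=P@e;L.append((e,P))
    X=np.linalg.solve(M,b); return X,[np.linalg.norm(P@(X-e)) for e,P in L]
E
python3 - <<'E'
from bench import r, camera_params
from h import *
for n in("scene","side"):
    p=camera_params(n); print(n,proj(p,[[0,0,0],[0.281,.614,.198]]))
s=cv2.imread('pics/scene0.png'); cv2.imwrite('pics/sc_crop.png',cv2.resize(s[190:330,205:415],None,fx=3.8,fy=3.8,interpolation=cv2.INTER_CUBIC))
s=cv2.imread('pics/side0.png'); cv2.imwrite('pics/si_crop.png',cv2.resize(s[170:440,220:390],None,fx=2.2,fy=2.2,interpolation=cv2.INTER_CUBIC))
o=r.get_obs();print(R.from_rotvec(o['orientation']).as_matrix().round(3))
p=camera_params('wrist');print(R.from_rotvec(p['attitude']).as_matrix().round(3))
E
```

```text
scene [[366.011677   126.95565898]
 [612.97614521 158.66500489]]
side [[522.63088617 303.45123657]
 [409.34665835 502.20922809]]
[[-0.909  0.416 -0.001]
 [ 0.416  0.909 -0.001]
 [-0.    -0.001 -1.   ]]
[[ 0.415  0.868  0.271]
 [ 0.91  -0.396 -0.126]
 [-0.003  0.299 -0.954]]
```

View pics/sc_crop.png

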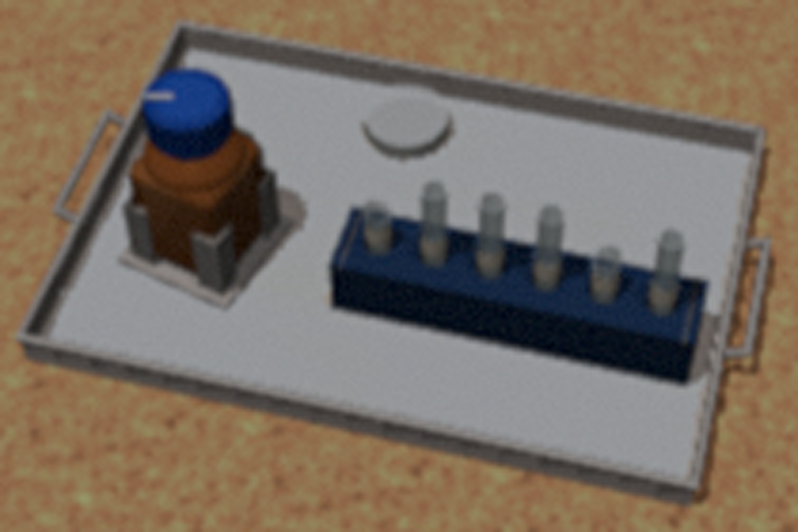

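View pics/si_crop.png

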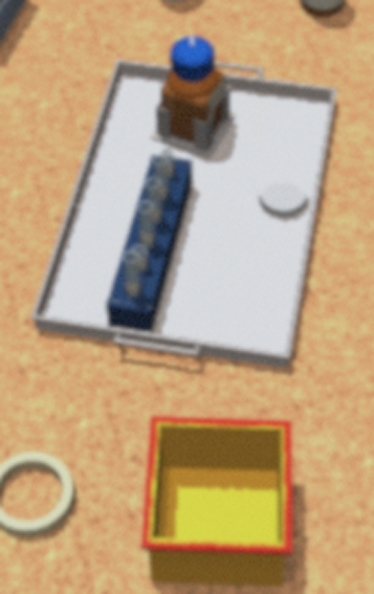

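```bash
python3 - <<'E'
from bench import r, camera_params
from h import *
ps,pd=camera_params('scene'),camera_params('side')
c=lambda u,v:(u/3.8+205-.4,v/3.8+190-.4)
d=lambda u,v:(u/2.2+220-.3,v/2.2+170-.3)
print('rack top z.048',plane(ps,[c(333,262),c(350,208),c(706,283),c(690,345)],.048).round(3))
print('rack top side',plane(pd,[d(110,303),d(152,158),d(190,165),d(153,307)],.048).round(3))
print('tray rim sc',plane(ps,[c(25,343),c(180,27),c(765,128),c(695,497)],.024).round(3))
print('tray side',plane(pd,[d(38,322),d(118,65),d(335,92),d(293,358)],.024).round(3))
print('tub rim side',plane(pd,[d(143,548),d(152,421),d(292,421),d(292,549)],.09).round(3))
print('tub rim sc',plane(ps,[(460,212),(518,213),(523,260),(457,252)],.09).round(3))
print('cap',tri([(ps,c(190,88)),(pd,d(193,46))]))
print('tubes at z=.048 sc',plane(ps,[c(378,248),c(433,260),c(489,272),c(547,285),c(603,298),c(661,308)],.048).round(3))
E
```

```text
rack top z.048 [[ 0.623 -0.082  0.048]
 [ 0.578 -0.083  0.048]
 [ 0.589  0.146  0.048]
 [ 0.638  0.142  0.048]]
rack top side [[ 0.63   0.143  0.048]
 [ 0.623 -0.077  0.048]
 [ 0.575 -0.073  0.048]
 [ 0.582  0.141  0.048]]
tray rim sc [[ 0.708 -0.257  0.024]
 [ 0.418 -0.251  0.024]
 [ 0.427  0.169  0.024]
 [ 0.726  0.159  0.024]]
tray side [[ 0.71   0.164  0.024]
 [ 0.702 -0.254  0.024]
 [ 0.413 -0.248  0.024]
 [ 0.421  0.169  0.024]]
tub rim side [[0.535 0.444 0.09 ]
 [0.551 0.308 0.09 ]
 [0.412 0.287 0.09 ]
 [0.396 0.424 0.09 ]]
tub rim sc [[0.424 0.291 0.09 ]
 [0.397 0.427 0.09 ]
 [0.546 0.431 0.09 ]
 [0.555 0.287 0.09 ]]
cap (array([ 0.58740971, -0.17661505,  0.14684092]), [np.float64(0.0008799395403224339), np.float64(0.0008799395403221589)])
tubes at z=.048 sc [[ 0.606 -0.058  0.048]
 [ 0.608 -0.022  0.048]
 [ 0.609  0.014  0.048]
 [ 0.612  0.051  0.048]
 [ 0.614  0.086  0.048]
 [ 0.614  0.121  0.048]]
```

Emit:
carry_out(motion="0 0 0 -8 0.147; 0 0 0 -8 0.147; 0 0 0 -8 0.147; 0 0 0 -8 0.147; 0 0 0 -8 0.147; 0 0 0 -8 0.147; 0 0 0 -8 0.147; 0 0 0 -8 0.147")

```text
clock: 1.15
tcp_pos: [0.2805, 0.6137, 0.2617]
orientation: [2.264, 2.178, -0.001]
contact_force: [0.3, 0.1, 0.6]
grip_width: 0.0856
```

Emit:
carry_out(motion="0 -20 12 0 0; 0 -37 22.5 0 0; 0 -37 22.5 0 0; 0 -37 22.5 0 0; 0 -37 22.5 0 0; 0 -37 22.5 0 0; 0 -37 22.5 0 0; 0 -37 22.5 0 0")

```text
clock: 2.15
tcp_pos: [0.4412, 0.3258, 0.2613]
orientation: [2.257, 2.186, -0.001]
contact_force: [0.1, 0.2, 0.0]
grip_width: 0.0852
```

Emit:
carry_out(motion="0 -37 22.5 0 0; 0 -37 22.5 0 0; 0 -37 22.5 0 0; 0 -37 22.5 0 0; 0 -37 22.5 0 0; 0 -37 22.5 0 0; 0 -37 22.5 0 0; 0 -20 12 0 0")

```text
clock: 3.15
tcp_pos: [0.6001, 0.0398, 0.2614]
orientation: [2.26, 2.182, -0.002]
contact_force: [0.6, 0.0, 0.4]
grip_width: 0.0853
```

```bash
cat > snap.py <<'E'
import sys,json
from bench import r, grab_frame, camera_params
from h import *
n=sys.argv[1]; out=sys.argv[2]
o=r.get_obs(); p=camera_params(n); im=grab_frame(n)
cv2.imwrite(f'pics/{out}.png',im[:,:,::-1])
json.dump({k:np.asarray(v).tolist() for k,v in p.items()},open(f'pics/{out}.json','w'))
y=R.from_rotvec(o['orientation']).as_matrix()
print(o['clock'],o['tcp_pos'].round(4),'yaw y',np.arctan2(y[1,1],y[0,1]).round(4),'tilt',y[:,2].round(4),'F',o['contact_force'].round(2),'M',o['moment'].round(3),'w',round(o['grip_width'],4),'j',o['joints'].round(2))
E
python3 snap.py wrist w1
```

```text
3.15 [0.6001 0.0398 0.2614] yaw y -0.0352 tilt [-7.0e-04 -1.2e-03 -1.0e+00] F [0.63 0.03 0.36] M [ 0.013 -0.025  0.021] w 0.0853 j [-0.61  0.33  0.57  1.69 -0.19  1.17 -0.03]
```

View pics/w1.png

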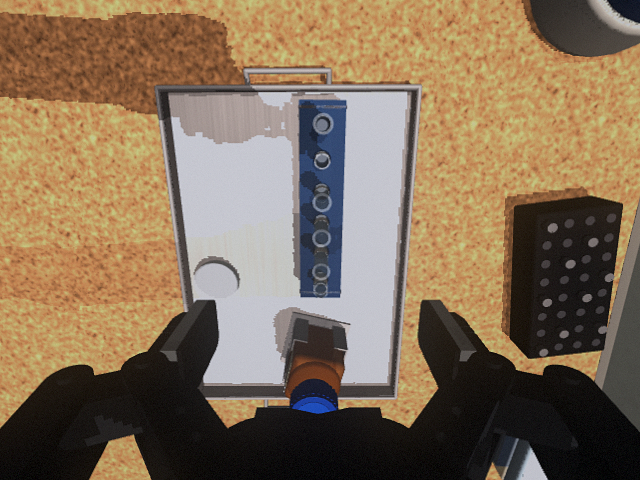

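```bash
python3 - <<'E'
from h import *
s=cv2.imread('pics/w1.png'); a=cv2.resize(s[90:305,280:365],None,fx=2.7,fy=2.7,interpolation=cv2.INTER_CUBIC); b=cv2.resize(s[290:420,240:400],None,fx=3,fy=3,interpolation=cv2.INTER_CUBIC)
c=np.zeros((600,720,3),np.uint8); c[:a.shape[0],:a.shape[1]]=a; c[:b.shape[0],235:235+b.shape[1]]=b
cv2.imwrite('pics/w1c.png',c)
import json; p=json.load(open('pics/w1.json'))
print(plane(p,[(302,101),(346,101),(340,296),(301,296)],.048).round(4))
print('tubes z .11/.085 guess')
for uv,z in [((322,124),.11),((322,159),.085),((321.5,203),.11),((321,238),.11),((320.5,271),.11),((320.5,290),.085)]: print(plane(p,[uv],z).round(4))
E
```

```text
[[ 0.5876  0.1447  0.048 ]
 [ 0.6337  0.1431  0.048 ]
 [ 0.6239 -0.0833  0.048 ]
 [ 0.5754 -0.0817  0.048 ]]
tubes z .11/.085 guess
[[0.6072 0.1203 0.11  ]]
[[0.6064 0.0875 0.085 ]]
[[0.6044 0.0482 0.11  ]]
[[0.6028 0.0129 0.11  ]]
[[ 0.6012 -0.0224  0.11  ]]
[[ 0.6003 -0.0561  0.085 ]]
```

View pics/w1c.png

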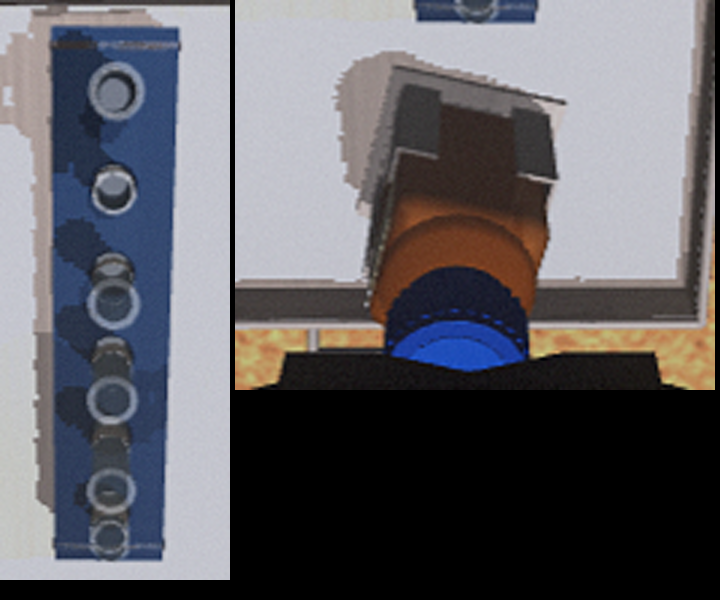

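Emit:
carry_out(motion="0 6 0.5 13 0; 0 7 0.6 15 0; 0 7 0.6 15 0; 0 7 0.6 15 0; 0 7 0.6 15 0; 0 7 0.6 14 0; 0 6 0.6 14 0; 0 0 0 0 0")

```text
clock: 4.2
tcp_pos: [0.6054, 0.0921, 0.1594]
orientation: [-2.257, -2.184, 0.003]
contact_force: [-0.4, 0.8, 0.0]
grip_width: 0.0855
```

```bash
python3 snap.py wrist w2; python3 - <<'E'
from h import *
import json; p=json.load(open('pics/w2.json'))
print(proj(p,[[.606,.087,.085],[.606,.087,.048],[0.6072,0.1225,0.11]]))
E
```

```text
4.2 [0.6054 0.0921 0.1594] yaw y -0.0331 tilt [-2.2e-03 -5.0e-04 -1.0e+00] F [-0.37  0.8   0.03] M [ 0.009 -0.001  0.04 ] w 0.0855 j [-0.63  0.45  0.51  1.78 -0.26  0.99 -0.05]
[[318.16125754 241.51963884]
 [318.2418999  228.16848735]
 [318.17141089 202.21939303]]
```

View pics/w2.png

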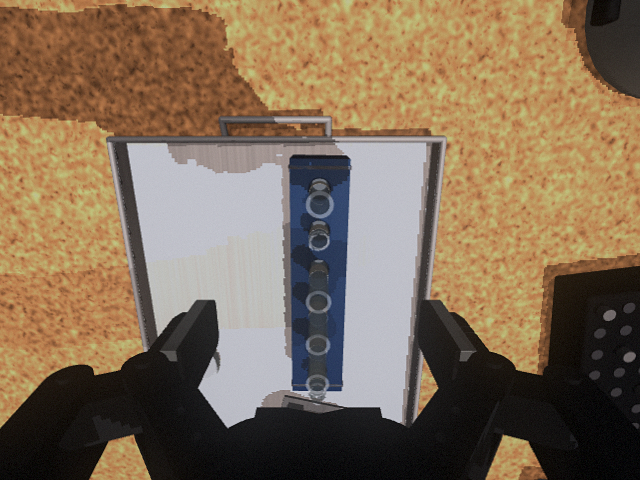

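```bash
python3 - <<'E'
from h import *
import json; p1=json.load(open('pics/w1.json'));p2=json.load(open('pics/w2.json'))
s=cv2.imread('pics/w2.png'); a=cv2.resize(s[150:270,280:360],None,fx=5,fy=5,interpolation=cv2.INTER_CUBIC);
t=cv2.imread('pics/w1.png'); b=cv2.resize(t[100:220,280:360],None,fx=5,fy=5,interpolation=cv2.INTER_CUBIC);
cv2.imwrite('pics/c2.png',np.hstack([b,a]))
for n,a,b in (('B',(322,159.5),(319.5,240)),('5',(322.3,124),(319.5,204.5)),('3',(321.5,202.5),(318.5,301)),('2',(321.3,238),(318,344))):
    X,e=tri([(p1,a),(p2,b)]); print(n,X.round(4),np.round(e,4))
ps=json.load(open('pics/w1.json'))
E
```

```text
B [0.6067 0.0865 0.0798] [0.0003 0.0003]
5 [0.6077 0.1203 0.107 ] [0.0003 0.0003]
3 [0.6047 0.0479 0.1062] [0.0003 0.0003]
2 [0.6033 0.0122 0.1078] [0.0002 0.0002]
```

View pics/c2.png

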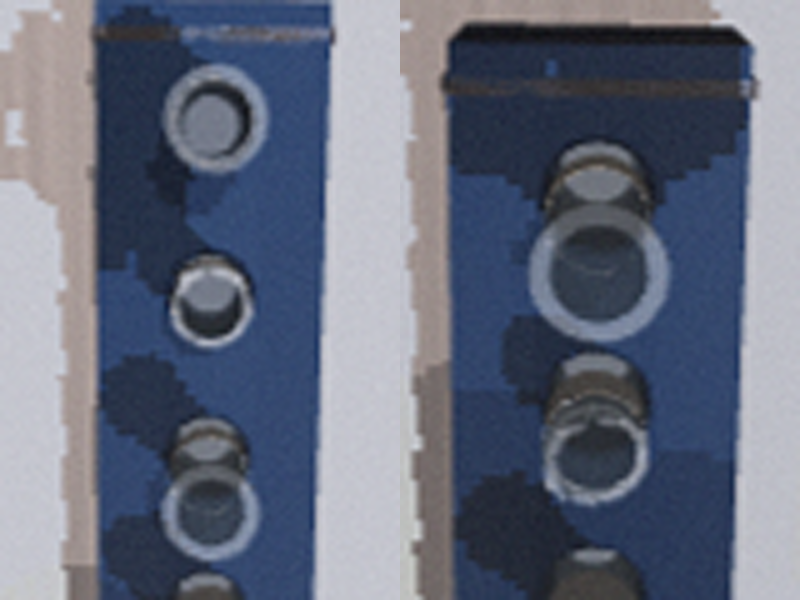

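Emit:
carry_out(motion="0 -3 0.8 0 0; 0 -3 0.7 18 0; 0 0 0 22 0; 0 0 0 22 0; 0 0 0 20 0; 0 0 0 14 0; 0 0 0 9 0; 0 0 0 0 0")

```text
clock: 5.25
tcp_pos: [0.6073, 0.0854, 0.0553]
orientation: [-2.259, -2.183, 0.001]
contact_force: [0.7, 0.6, 0.1]
grip_width: 0.0856
```

```bash
python3 snap.py wrist w3
```

```text
5.25 [0.6073 0.0854 0.0553] yaw y -0.034 tilt [-7.e-04 -2.e-04 -1.e+00] F [0.71 0.6  0.11] M [-0.016 -0.016  0.   ] w 0.0856 j [-0.57  0.58  0.45  1.85 -0.34  0.79  0.02]
```

View pics/w3.png

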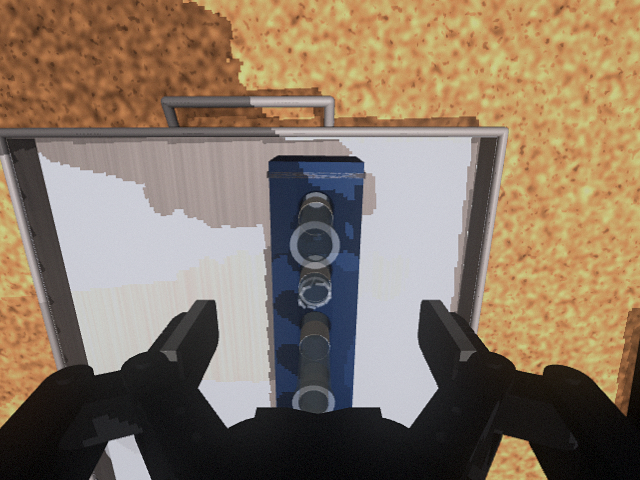

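Emit:
carry_out(motion="0.3 0 0 1.5 0; 0.5 0 0 0 0; 0.7 0 0 0 0; 0.8 0 0 0 0; 0.9 0 0 0 0; 1 0 0 0 0; 1 0 0 0 0; 1 0 0 0 0", newtons=30)

```text
clock: 6.3
tcp_pos: [0.6075, 0.0855, 0.0543]
orientation: [-2.259, -2.183, 0.0]
contact_force: [-0.5, 0.7, -0.4]
grip_width: -0.0001
```

```bash
python3 snap.py wrist w4
```

```text
6.3 [0.6075 0.0855 0.0543] yaw y -0.034 tilt [-0. -0. -1.] F [-0.5   0.72 -0.43] M [ 0.05  -0.004 -0.01 ] w -0.0001 j [-0.57  0.58  0.45  1.85 -0.34  0.79  0.02]
```

View pics/w4.png

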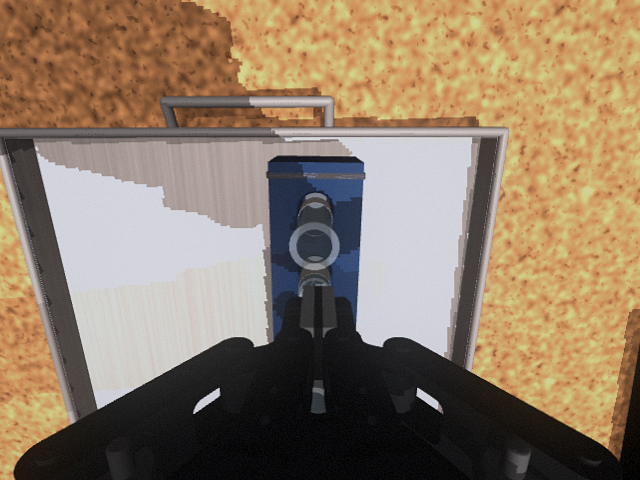

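```bash
python3 - <<'E'
from h import *
import json; p=json.load(open('pics/w4.json')); q=json.load(open('pics/w3.json'))
print(proj(p,[[.6075,.0855,.0543],[.6075,.0855,.073],[.6075,.0855,.1],[.6075,.0855+.011,.0543],[.6075,.0855-.011,.0543]]))
print(p['eye'],q['eye'])
s=cv2.imread('pics/w4.png'); a=cv2.resize(s[180:430,230:410],None,fx=2.4,fy=2.4,interpolation=cv2.INTER_CUBIC)
cv2.imwrite('pics/c4.png',a)
E
for n in scene side; do python3 snap.py $n ${n}4; done; python3 -c "
import cv2,numpy as np
a=cv2.imread('pics/scene4.png')[190:330,240:400];b=cv2.imread('pics/side4.png')[170:310,220:380]
cv2.imwrite('pics/c4b.png',np.hstack([cv2.resize(x,None,fx=2.5,fy=2.5,interpolation=2) for x in(a,b)]))"
```

```text
[[316.56916677 274.72429817]
 [316.41532817 289.78417353]
 [316.12745678 317.96989977]
 [315.86630639 256.01251437]
 [317.24805533 292.79579092]]
[0.6108739443626171, 0.16209080692720682, 0.22992545014789784] [0.6107872025403874, 0.16203327003598608, 0.23093900592072375]
6.35 [0.6074 0.0855 0.0543] yaw y -0.034 tilt [-0.  0. -1.] F [-0.06 -0.28 -0.17] M [-0.021  0.056 -0.004] w 0.0002 j [-0.57  0.58  0.45  1.85 -0.34  0.79  0.02]
6.4 [0.6074 0.0855 0.0543] yaw y -0.034 tilt [-0.  0. -1.] F [-0.25  0.12 -0.35] M [-0.006  0.012 -0.01 ] w -0.0 j [-0.57  0.58  0.45  1.85 -0.34  0.79  0.02]
```

View pics/c4.png

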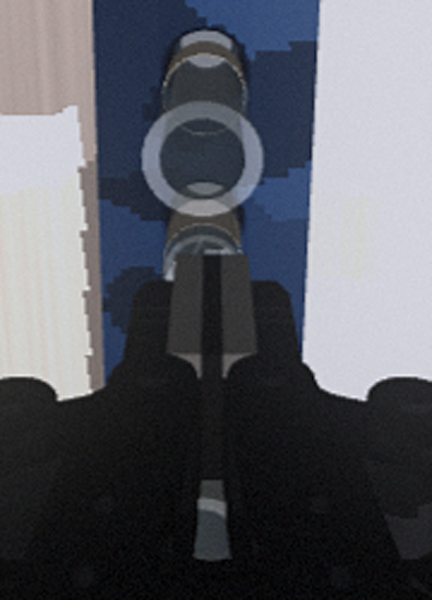

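View pics/c4b.png

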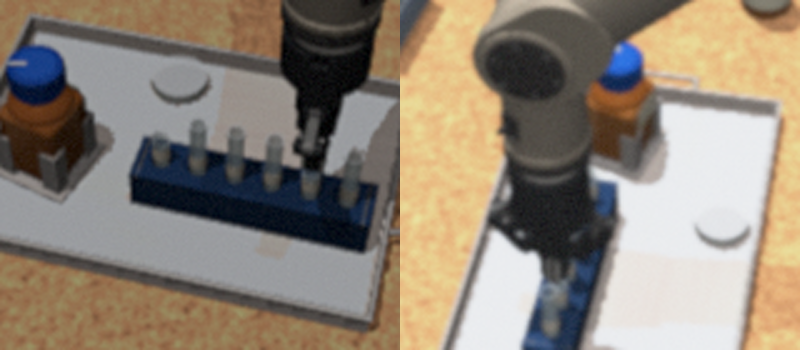

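```bash
python3 - <<'E'
from h import *
import json
for n in('scene','side'):
    p=json.load(open(f'pics/{n}4.json'))
    print(n,proj(p,[[.6075,.0855,.0543],[.6075,.0855,.09],[.6075,.0685,.0543],[.6067,.0865,.048],[.6067,.0865,.083]]).round(1))
a=cv2.imread('pics/scene4.png')[195:295,310:400];b=cv2.imread('pics/side4.png')[230:330,250:340]
cv2.imwrite('pics/c4c.png',np.hstack([cv2.resize(x,(396,440) if 1 else 0,interpolation=2) for x in(a,b)]))
E
```

```text
scene [[363.8 264.2]
 [364.9 254.4]
 [356.5 262.9]
 [364.1 265.7]
 [365.2 256.1]]
side [[283.  288.5]
 [282.4 279.7]
 [284.2 283.2]
 [283.3 290.4]
 [282.7 281.8]]
```

View pics/c4c.png

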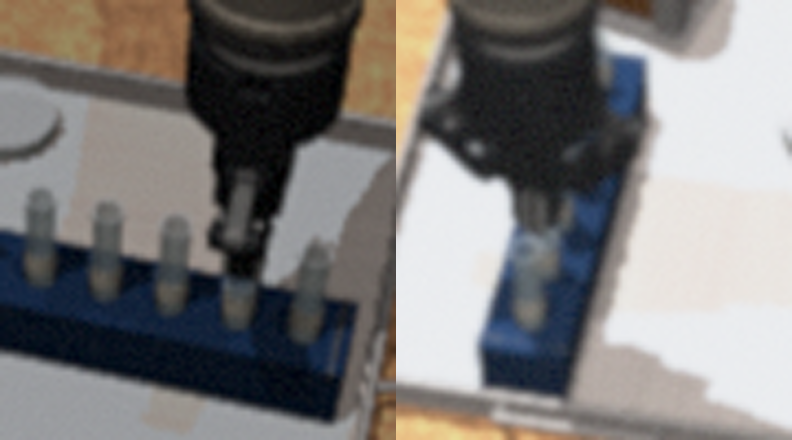

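Emit:
carry_out(motion="1 0 0 -10 0; 1 0 0 -15 0; 1 0 0 -15 0; 1 0 0 -15 0; 1 0 0 -15 0; 1 0 0 -10 0; 1 0 0 0 0; 1 0 0 0 0")

```text
clock: 7.45
tcp_pos: [0.6071, 0.0855, 0.1338]
orientation: [-2.258, -2.183, 0.001]
contact_force: [-0.2, 1.1, -0.2]
grip_width: 0.0006
```

```bash
for n in scene side wrist; do python3 snap.py $n ${n}5; done;  python3 - <<'E'
from h import *
import json
for n in('scene','side','wrist'):
    p=json.load(open(f'pics/{n}5.json'))
    for z in (.134,.16): print(n,proj(p,[[.6075,.0855,z],[.6075,.0965,z],[.6075,.0745,z]]).round(1).tolist())
a=cv2.imread('pics/scene5.png')[185:285,310:400];b=cv2.imread('pics/side5.png')[210:310,250:340];c=cv2.imread('pics/wrist5.png')[200:330,255:375]
cv2.imwrite('pics/c5c.png',np.hstack([cv2.resize(x,(396,440),interpolation=2) for x in(a,b)]))
cv2.imwrite('pics/c5d.png',cv2.resize(c,None,fx=4,fy=4,interpolation=2))
E
```

```text
7.45 [0.6071 0.0855 0.1338] yaw y -0.0339 tilt [-9.e-04 -2.e-04 -1.e+00] F [-0.23  1.1  -0.24] M [ 0.024 -0.002  0.024] w 0.0006 j [-0.61  0.48  0.5   1.8  -0.28  0.94 -0.03]
7.5 [0.607  0.0855 0.1337] yaw y -0.0339 tilt [-1.1e-03 -3.0e-04 -1.0e+00] F [ 0.57 -0.91 -1.1 ] M [ 0.045 -0.018  0.012] w -0.0003 j [-0.61  0.48  0.5   1.8  -0.28  0.94 -0.03]
7.55 [0.607  0.0854 0.1336] yaw y -0.034 tilt [-1.2e-03 -3.0e-04 -1.0e+00] F [-0.13 -0.36 -0.52] M [ 0.018 -0.017 -0.018] w 0.0001 j [-0.61  0.48  0.5   1.8  -0.28  0.94 -0.03]
scene [[366.4, 241.6], [371.4, 242.4], [361.4, 240.8]]
scene [[367.3, 233.6], [372.4, 234.5], [362.2, 232.8]]
side [[281.6, 268.4], [280.8, 271.9], [282.5, 264.9]]
side [[281.2, 261.4], [280.3, 264.9], [282.0, 257.9]]
wrist [[317.5, 274.9], [316.8, 256.2], [318.1, 293.0]]
wrist [[317.3, 296.8], [316.5, 275.7], [318.1, 317.1]]
```

View pics/c5c.png

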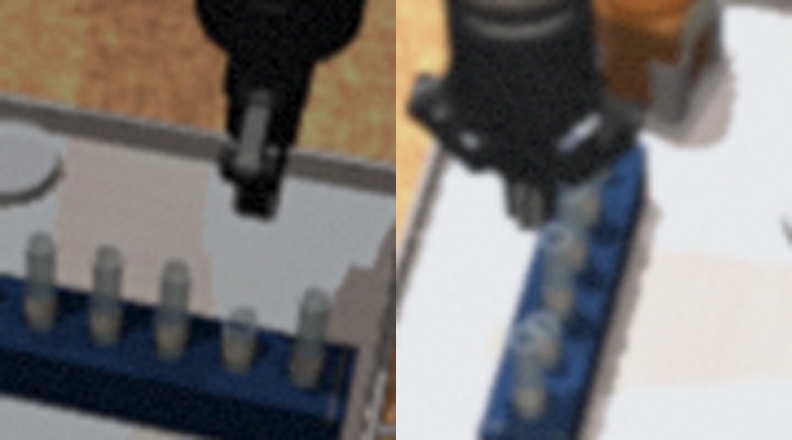

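View pics/c5d.png

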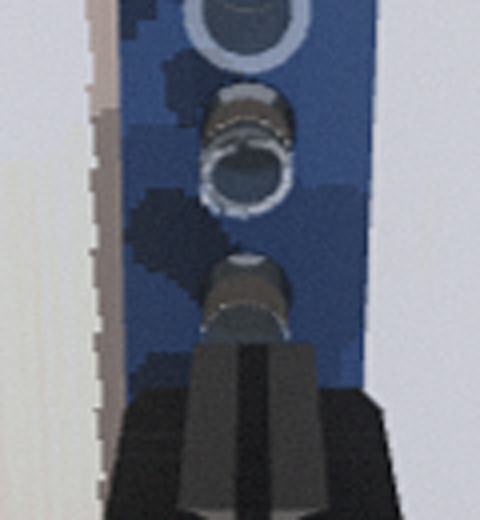

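```bash
python3 - <<'E'
from h import *
import json
P={n:json.load(open(f'pics/{n}5.json')) for n in('scene','side','wrist')}
for z in (.155,.16,.165,.17,.175,.18):
    print(z,'scene +x edge',proj(P['scene'],[[.619,.0965,z],[.619,.0745,z]]).round(1).tolist(),'side',proj(P['side'],[[.607,.0965,z],[.618,.0965,z],[.596,.0965,z]]).round(1).tolist(),'wr',proj(P['wrist'],[[.607,.0965,z]]).round(1).tolist())
a=cv2.imread('pics/scene5.png')[215:245,350:385];b=cv2.imread('pics/side5.png')[240:270,260:295]
cv2.imwrite('pics/c5e.png',np.hstack([cv2.resize(x,(395,338),interpolation=2) for x in(a,b)]))
E
```

```text
0.155 scene +x edge [[371.4, 239.9], [361.2, 238.3]] side [[280.6, 266.3], [276.0, 265.8], [285.2, 266.9]] wr [[315.5, 271.5]]
0.16 scene +x edge [[371.6, 238.4], [361.4, 236.7]] side [[280.5, 265.0], [275.9, 264.4], [285.1, 265.5]] wr [[315.4, 275.7]]
0.165 scene +x edge [[371.8, 236.8], [361.5, 235.1]] side [[280.4, 263.6], [275.8, 263.1], [285.0, 264.2]] wr [[315.3, 280.1]]
0.17 scene +x edge [[372.0, 235.3], [361.7, 233.6]] side [[280.3, 262.3], [275.7, 261.7], [284.9, 262.8]] wr [[315.2, 284.9]]
0.175 scene +x edge [[372.2, 233.7], [361.8, 232.0]] side [[280.2, 260.9], [275.6, 260.3], [284.8, 261.4]] wr [[315.1, 289.9]]
0.18 scene +x edge [[372.4, 232.1], [362.0, 230.4]] side [[280.1, 259.5], [275.5, 259.0], [284.8, 260.1]] wr [[315.0, 295.3]]
```

View pics/c5e.png

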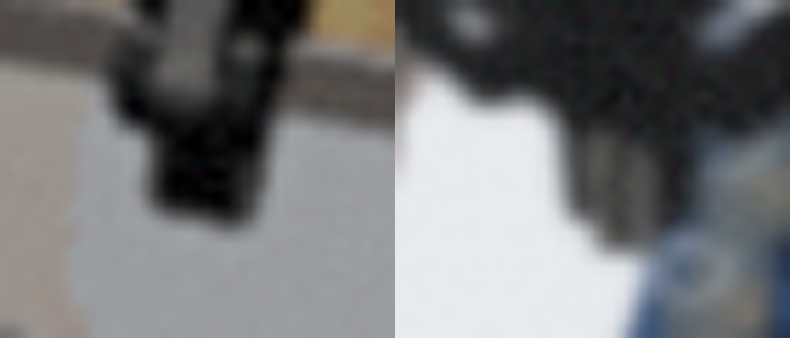

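Emit:
carry_out(motion="0 0 0 0 0; 0 0 0 0 0; 0 0 0 15 0; 0 0 0 20 0; 0 0 0 20 0; 0 0 0 20 0; 0 0 0 15 0; 0 0 0 0 0")

```text
clock: 8.6
tcp_pos: [0.6064, 0.0852, 0.0427]
orientation: [-2.258, -2.182, 0.004]
contact_force: [-0.6, 0.4, 0.8]
grip_width: 0.0855
```

```bash
for n in scene side wrist; do python3 snap.py $n ${n}6; done;  python3 - <<'E'
from h import *
a=cv2.imread('pics/scene6.png')[185:285,310:400];b=cv2.imread('pics/side6.png')[230:330,240:330];c=cv2.imread('pics/wrist6.png')[150:410,190:450]
cv2.imwrite('pics/c6c.png',np.hstack([cv2.resize(x,(396,440),interpolation=2) for x in(a,b)]))
cv2.imwrite('pics/c6d.png',cv2.resize(c,None,fx=2,fy=2,interpolation=2))
E
```

```text
8.6 [0.6064 0.0852 0.0427] yaw y -0.0341 tilt [-2.6e-03 -7.0e-04 -1.0e+00] F [-0.64  0.42  0.81] M [-0.051 -0.002  0.061] w 0.0855 j [-0.56  0.6   0.44  1.85 -0.35  0.77  0.03]
8.65 [0.6073 0.0853 0.0438] yaw y -0.0342 tilt [-8.e-04 -4.e-04 -1.e+00] F [ 0.17  0.45 -0.35] M [-0.035 -0.031  0.034] w 0.0854 j [-0.57  0.6   0.44  1.85 -0.35  0.77  0.03]
8.7 [0.6078 0.0854 0.0445] yaw y -0.0342 tilt [ 4.e-04 -0.e+00 -1.e+00] F [-0.92 -0.46 -0.2 ] M [-0.007 -0.002 -0.013] w 0.0857 j [-0.57  0.59  0.44  1.85 -0.35  0.77  0.03]
```

View pics/c6c.png

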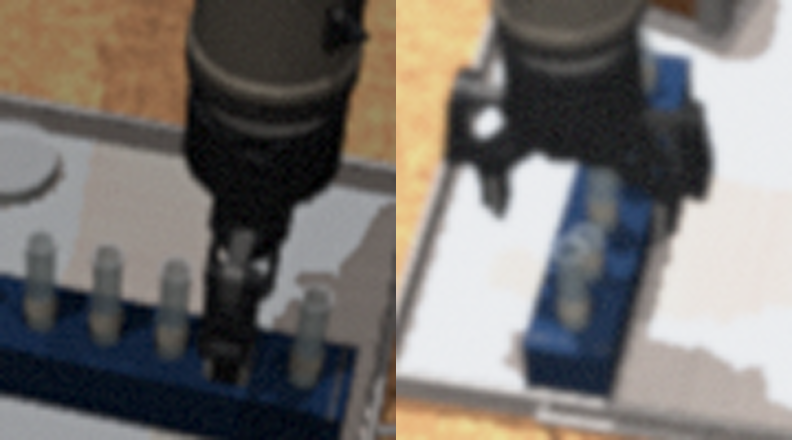

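View pics/c6d.png

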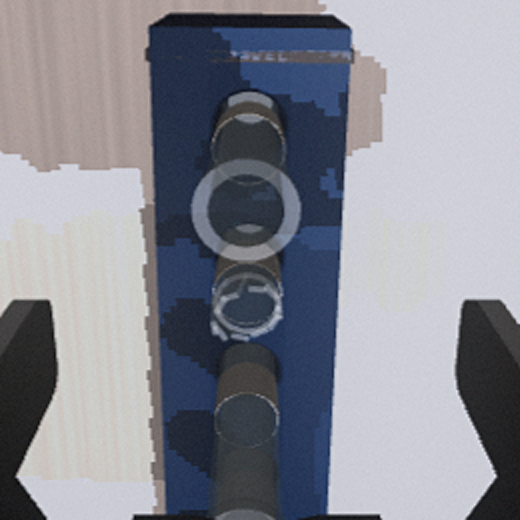

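Emit:
carry_out(motion="0 0 0 9 0; 0 0 0 9 0; 0 0 0 8 0; 0.3 0 0 0 0; 0.5 0 0 0 0; 0.7 0 0 0 0; 0.85 0 0 0 0; 1 0 0 0 0", newtons=30)

```text
clock: 9.75
tcp_pos: [0.6072, 0.0856, 0.0186]
orientation: [-2.259, -2.183, 0.0]
contact_force: [-2.6, 0.4, 3.3]
grip_width: 0.0146
```

```bash
for n in scene wrist; do python3 snap.py $n ${n}7; done;  python3 - <<'E'
from h import *
a=cv2.imread('pics/scene7.png')[185:285,310:400];c=cv2.imread('pics/wrist7.png')[150:410,190:450]
cv2.imwrite('pics/c7.png',np.hstack([cv2.resize(x,(396,440),interpolation=2) for x in(a,c)]))
E
```

```text
9.75 [0.6072 0.0856 0.0186] yaw y -0.034 tilt [-5.e-04  3.e-04 -1.e+00] F [-2.57  0.38  3.27] M [-0.01  0.52  0.03] w 0.0146 j [-0.55  0.63  0.42  1.86 -0.37  0.73  0.05]
9.8 [0.6072 0.0855 0.0186] yaw y -0.034 tilt [-5.e-04  3.e-04 -1.e+00] F [-2.54  0.57  4.68] M [ 0.018  0.607 -0.014] w 0.0151 j [-0.55  0.63  0.42  1.86 -0.37  0.73  0.05]
```

View pics/c7.png

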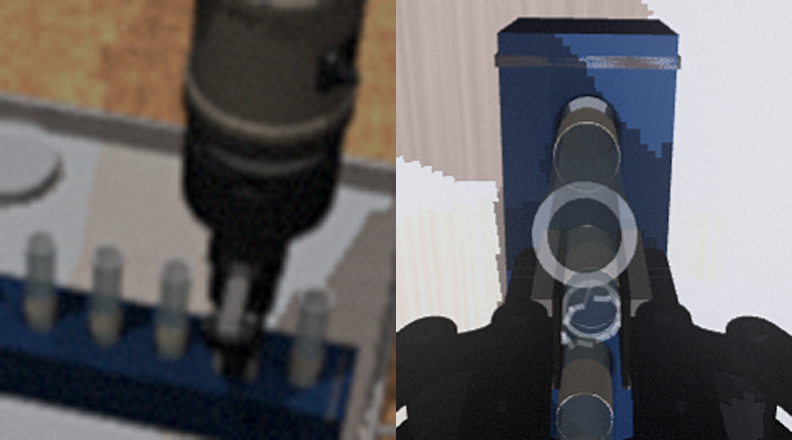

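Emit:
carry_out(motion="1 0 0 -5 0; 1 0 0 -12 0; 1 0 0 -20 0; 1 0 0 -25 0; 1 0 0 -25 0; 1 0 0 -25 0; 1 0 0 -20 0; 1 0 0 -10 0")

```text
clock: 10.85
tcp_pos: [0.6085, 0.0855, 0.1628]
orientation: [2.258, 2.182, 0.005]
contact_force: [1.0, 0.5, -0.3]
grip_width: 0.0147
```

```bash
for n in scene side wrist; do python3 snap.py $n ${n}8; done;  python3 - <<'E'
from h import *
a=cv2.imread('pics/scene8.png')[185:285,310:400];c=cv2.imread('pics/wrist8.png')[150:410,190:450]
cv2.imwrite('pics/c8.png',np.hstack([cv2.resize(x,(396,440),interpolation=2) for x in(a,c)]))
E
```

```text
10.85 [0.6085 0.0855 0.1628] yaw y -0.0343 tilt [ 0.0032  0.001  -1.    ] F [ 0.95  0.49 -0.32] M [ 0.016 -0.053 -0.021] w 0.0147 j [-0.63  0.45  0.52  1.77 -0.26  0.99 -0.04]
10.9 [0.6088 0.0855 0.1633] yaw y -0.0343 tilt [ 0.0038  0.0012 -1.    ] F [0.44 0.04 0.82] M [-0.035  0.001 -0.035] w 0.015 j [-0.63  0.45  0.52  1.77 -0.26  0.99 -0.04]
10.95 [0.6084 0.0856 0.162 ] yaw y -0.0341 tilt [ 2.7e-03  9.0e-04 -1.0e+00] F [-0.44 -0.44 -0.04] M [-0.001  0.005  0.028] w 0.0147 j [-0.63  0.45  0.52  1.77 -0.26  0.99 -0.04]
```

View pics/c8.png

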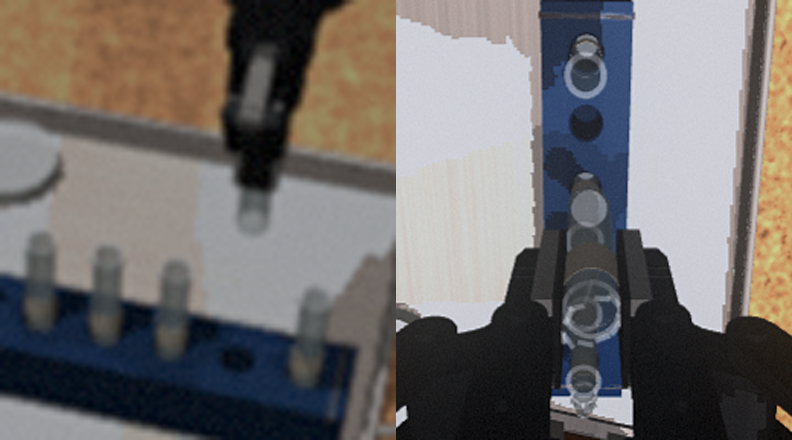

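View pics/side8.png

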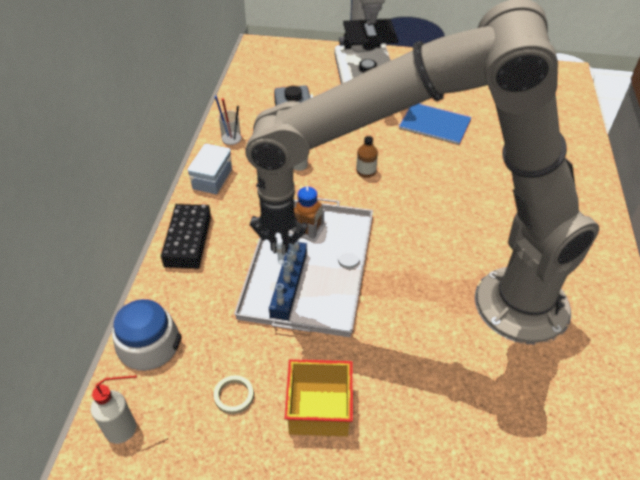

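Emit:
carry_out(motion="1 20 -10 0 0; 1 40 -19 0 0; 1 43 -21 0 0; 1 43 -21 0 0; 1 43 -21 0 0; 1 43 -21 0 0; 1 40 -19 0 0; 1 22 -10 0 0")

```text
clock: 12.0
tcp_pos: [0.4732, 0.3867, 0.1591]
orientation: [-2.255, -2.187, 0.003]
contact_force: [0.4, -1.4, 0.0]
grip_width: 0.0148
```

```bash
for n in side wrist; do python3 snap.py $n ${n}9; done;  python3 - <<'E'
from h import *
a=cv2.imread('pics/side9.png')[320:460,240:400];c=cv2.imread('pics/wrist9.png')
cv2.imwrite('pics/c9.png',np.hstack([cv2.resize(x,(400,350),interpolation=2) for x in(a,c)]))
import json; p=json.load(open('pics/side9.json')); print(proj(p,[[.476,.385,.155]]))
E
```

```text
12.0 [0.4732 0.3867 0.1591] yaw y -0.0305 tilt [-1.8e-03 -7.0e-04 -1.0e+00] F [ 0.39 -1.41  0.04] M [-0.018 -0.002 -0.018] w 0.0148 j [-1.13  0.44  0.45  1.78 -0.23  0.98 -0.61]
12.05 [0.4717 0.3897 0.1589] yaw y -0.0273 tilt [-2.6e-03  8.0e-04 -1.0e+00] F [-1.47  3.27 -0.28] M [ 0.151  0.041 -0.011] w 0.0148 j [-1.13  0.44  0.45  1.77 -0.23  0.98 -0.61]
[[317.08862966 381.74159682]]
```

View pics/c9.png

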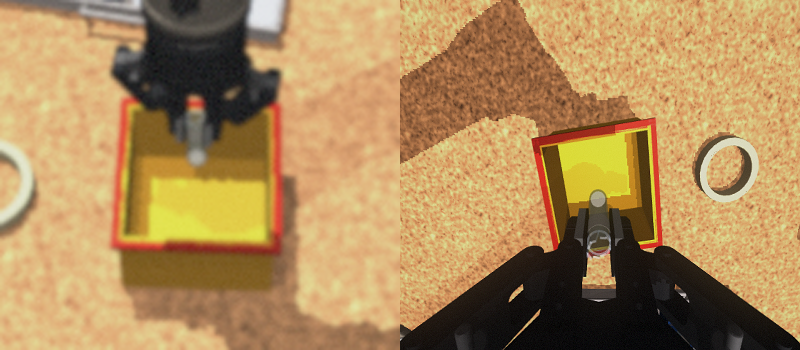

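```bash
python3 - <<'E'
from h import *
import json; p=json.load(open('pics/wrist9.json'));q=json.load(open('pics/side9.json'))
print(plane(p,[(218,187),(408,165),(416,332)],.09).round(4))
im=cv2.imread('pics/side9.png'); h=cv2.cvtColor(im,cv2.COLOR_BGR2HSV)
m=(((h[...,0]<6)|(h[...,0]>174))&(h[...,1]>150)&(h[...,2]>90)).astype(np.uint8); m[:340]=0; m[:, :270]=0;m[:,370:]=0;m[440:]=0
ys,xs=np.nonzero(m); hull=cv2.convexHull(np.c_[xs,ys].astype(np.int32)); ap=cv2.approxPolyDP(hull,6,True)[:,0]; print(ap.tolist()); print(plane(q,ap.astype(float),.09).round(4))
E
```

```text
[[0.4024 0.429  0.09  ]
 [0.5364 0.4408 0.09  ]
 [0.5497 0.3073 0.09  ]]
[[351, 421], [285, 418], [289, 361], [351, 362]]
[[0.3986 0.4285 0.09  ]
 [0.5344 0.4425 0.09  ]
 [0.5504 0.3082 0.09  ]
 [0.4145 0.29   0.09  ]]
```

Emit:
carry_out(motion="1 -2 2 10 0; 1 0 0 22 0; 1 0 0 24 0; 1 0 0 24 0; 1 0 0 22 0; 1 0 0 16 0; 1 0 0 9 0; 1 0 0 0 0")

```text
clock: 13.1
tcp_pos: [0.4776, 0.3814, 0.0329]
orientation: [2.26, 2.182, -0.001]
contact_force: [-0.3, 1.0, 0.5]
grip_width: 0.015
```

Emit:
carry_out(motion="1 0 0 0 0; 0.6 0 0 0 0; 0.6 0 0 0 0; 0.6 0 0 0 0; 0.6 0 0 0 0; 0.6 0 0 -10 0; 0.6 0 0 -25 0; 0.6 0 0 -30 0")

```text
clock: 14.1
tcp_pos: [0.4773, 0.3818, 0.0992]
orientation: [2.259, 2.183, -0.001]
contact_force: [1.0, 0.9, -0.0]
grip_width: 0.0337
```

Emit:
carry_out(motion="0.6 0 0 -30 0; 0.6 0 0 -30 0; 0.6 0 0 -20 0; 0 -10 5 0 0; 0 -30 8 0 0; 0 -43 12 0 0; 0 -43 12 0 0; 0 -43 12 0 0")

```text
clock: 15.1
tcp_pos: [0.5204, 0.2088, 0.1774]
orientation: [-2.26, -2.183, 0.002]
contact_force: [0.6, 0.4, -0.9]
grip_width: 0.0855
```

```bash
for n in side wrist; do python3 snap.py $n ${n}10; done;  python3 - <<'E'
from h import *
a=cv2.imread('pics/side10.png')[320:460,240:400];c=cv2.imread('pics/wrist10.png')
cv2.imwrite('pics/c10.png',np.hstack([cv2.resize(x,(400,350),interpolation=2) for x in(a,c)]))
E
```

```text
15.1 [0.5204 0.2088 0.1774] yaw y -0.0347 tilt [-0.0011 -0.001  -1.    ] F [ 0.65  0.41 -0.87] M [ 0.038 -0.019  0.022] w 0.0855 j [-0.91  0.34  0.52  1.88 -0.2   0.98 -0.33]
15.15 [0.5221 0.2011 0.1778] yaw y -0.043 tilt [-2.0e-04 -4.3e-03 -1.0e+00] F [ 0.64 -5.99 -0.06] M [-0.397 -0.012 -0.018] w 0.0853 j [-0.9   0.34  0.53  1.88 -0.2   0.98 -0.33]
```

View pics/c10.png

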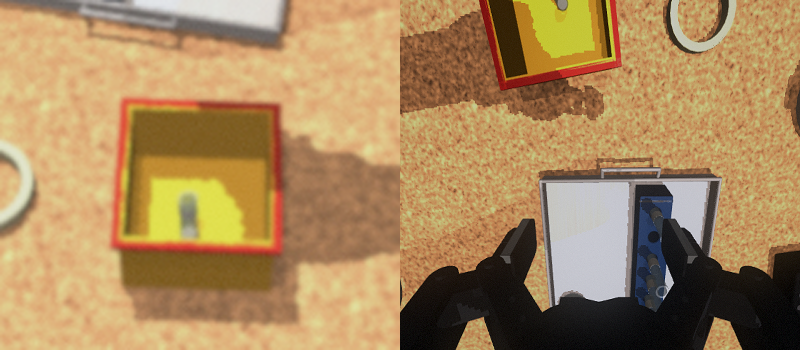

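Emit:
carry_out(motion="0 -20 7 0 0; 0 -38 13 4 0; 0 -38 13 10 0; 0 -38 13 10 0; 0 -38 13 10 0; 0 -38 13 10 0; 0 -30 11 6 0; 0 -14 5 0 0")

```text
clock: 16.2
tcp_pos: [0.5992, -0.0477, 0.1272]
orientation: [-2.262, -2.18, 0.003]
contact_force: [-0.2, 0.9, -0.7]
grip_width: 0.0857
```

```bash
for n in wrist; do python3 snap.py $n ${n}11; done;  python3 - <<'E'
from h import *
import json; p=json.load(open('pics/wrist11.json'))
print(proj(p,[[.6009,-.0579,.083],[.6009,-.0579,.048]]))
c=cv2.imread('pics/wrist11.png')[100:440,190:450]
cv2.imwrite('pics/c11.png',cv2.resize(c,None,fx=1.7,fy=1.7,interpolation=2))
E
```

```text
16.2 [ 0.5992 -0.0477  0.1272] yaw y -0.0369 tilt [-0.0021 -0.001  -1.    ] F [-0.16  0.93 -0.75] M [ 0.021 -0.003 -0.053] w 0.0857 j [-0.43  0.48  0.54  1.83 -0.3   0.92  0.21]
[[319.96861305 262.30266577]
 [319.82263811 245.70723128]]
```

View pics/c11.png

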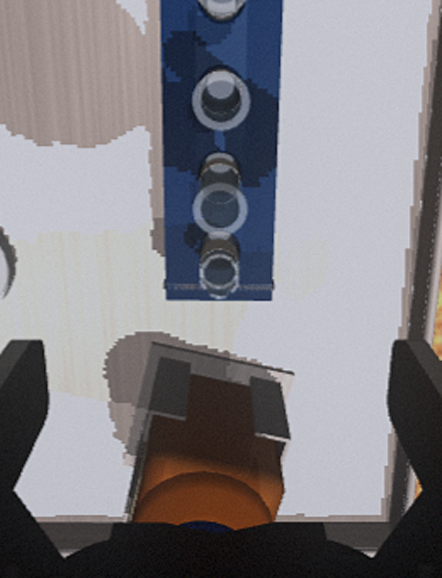

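Emit:
carry_out(motion="0 -4 0.8 0 0; 0 -4 0.8 15 0; 0 0 0 25 0; 0 0 0 20 0; 0 0 0 10 0; 0 0 0 5 0; 0 0 0 0 0; 0 0 0 0 0")

```text
clock: 17.25
tcp_pos: [0.6019, -0.0535, 0.0539]
orientation: [2.258, 2.183, 0.001]
contact_force: [-0.7, 0.3, 0.0]
grip_width: 0.0856
```

```bash
for n in wrist; do python3 snap.py $n ${n}12; done;  python3 - <<'E'
from h import *
import json; p=json.load(open('pics/wrist12.json'))
print(proj(p,[[.6005,-.057,.083],[.6005,-.057,.048]]))
c=cv2.imread('pics/wrist12.png')[150:410,190:450]
cv2.imwrite('pics/c12.png',cv2.resize(c,None,fx=1.7,fy=1.7,interpolation=2))
p1=json.load(open('pics/w1.json'));p2=json.load(open('pics/wrist11.json'))
print(tri([(p1,(320.4,290)),(p2,(319.1,260))]))
E
```

```text
17.25 [ 0.6019 -0.0535  0.0539] yaw y -0.0341 tilt [ 1.2e-03  1.0e-04 -1.0e+00] F [-0.73  0.28  0.04] M [-0.001 -0.024 -0.022] w 0.0856 j [-0.38  0.58  0.49  1.87 -0.37  0.78  0.28]
[[313.62749273 306.33467346]
 [314.30180441 276.32109802]]
(array([ 0.60034751, -0.05292072,  0.09146043]), [np.float64(0.00012844355281772205), np.float64(0.0001284435528175783)])
```

View pics/c12.png

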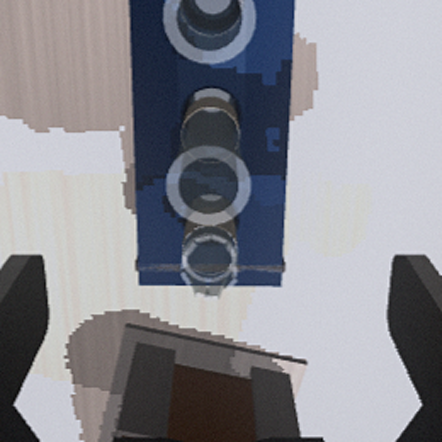

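Emit:
carry_out(motion="0 -3 -1.2 10 0; 0 0 0 14 0; 0 0 0 11 0; 0.3 0 0 0 0; 0.5 0 0 0 0; 0.7 0 0 0 0; 0.85 0 0 0 0; 1 0 0 0 0", newtons=30)

```text
clock: 18.3
tcp_pos: [0.6004, -0.0563, 0.0187]
orientation: [2.259, 2.183, 0.001]
contact_force: [0.3, -0.1, 2.1]
grip_width: 0.015
```

Emit:
carry_out(motion="1 0 0 0 0; 1 0 0 -8 0; 1 0 0 -20 0; 1 0 0 -25 0; 1 0 0 -25 0; 1 0 0 -25 0; 1 0 0 -22 0; 1 0 0 -15 0")

```text
clock: 19.3
tcp_pos: [0.6005, -0.0566, 0.1605]
orientation: [2.258, 2.182, 0.003]
contact_force: [-0.5, -0.3, -0.5]
grip_width: 0.0147
```

```bash
for n in scene wrist; do python3 snap.py $n ${n}13; done;  python3 - <<'E'
from h import *
a=cv2.imread('pics/scene13.png')[185:285,240:400];c=cv2.imread('pics/wrist13.png')[150:410,190:450]
cv2.imwrite('pics/c13.png',np.hstack([cv2.resize(x,(400,350),interpolation=2) for x in(a,c)]))
E
```

```text
19.3 [ 0.6005 -0.0566  0.1605] yaw y -0.0343 tilt [ 2.1e-03  2.0e-04 -1.0e+00] F [-0.5  -0.31 -0.52] M [ 0.023  0.013 -0.03 ] w 0.0147 j [-0.44  0.44  0.57  1.8  -0.28  0.98  0.21]
19.35 [ 0.6015 -0.0567  0.1619] yaw y -0.0344 tilt [ 4.2e-03  4.0e-04 -1.0e+00] F [ 0.38 -0.46  1.58] M [ 0.028 -0.048 -0.06 ] w 0.0149 j [-0.44  0.44  0.57  1.8  -0.28  0.98  0.21]
```

View pics/c13.png

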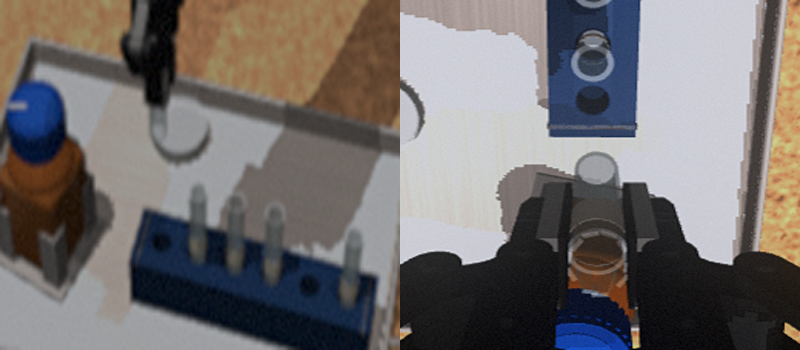

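Emit:
carry_out(motion="1 20 -7 0 0; 1 40 -14 0 0; 1 40 -14 0 0; 1 40 -14 0 0; 1 40 -14 0 0; 1 40 -14 0 0; 1 40 -14 0 0; 1 40 -14 0 0")

```text
clock: 20.4
tcp_pos: [0.5042, 0.2481, 0.1577]
orientation: [-2.259, -2.183, 0.002]
contact_force: [1.0, 1.0, 0.4]
grip_width: 0.0146
```

Emit:
carry_out(motion="1 40 -14 0 0; 1 35 -12 0 0; 1 20 -8 0 0; 1 5 -2 0 0; 1 0 0 0 0; 1 0 0 0 0; 1 0 0 10 0; 1 0 0 20 0")

```text
clock: 21.4
tcp_pos: [0.4735, 0.3479, 0.1282]
orientation: [-2.26, -2.182, -0.002]
contact_force: [-0.5, 0.2, -0.6]
grip_width: 0.0145
```

```bash
for n in side; do python3 snap.py $n ${n}14; done;  python3 - <<'E'
from h import *
a=cv2.imread('pics/side14.png')[320:460,240:400]
cv2.imwrite('pics/c14.png',cv2.resize(a,None,fx=3.5,fy=3.5,interpolation=2))
E
```

```text
21.4 [0.4735 0.3479 0.1282] yaw y -0.035 tilt [ 0.0011  0.0011 -1.    ] F [-0.54  0.2  -0.61] M [-0.004  0.005  0.017] w 0.0145 j [-1.09  0.44  0.46  1.86 -0.25  0.9  -0.55]
```

View pics/c14.png

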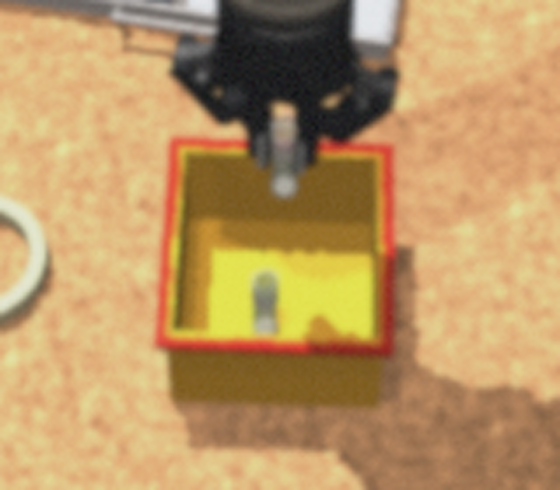

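Emit:
carry_out(motion="1 -6 1 10 0; 1 0 0 20 0; 1 0 0 22 0; 1 0 0 20 0; 1 0 0 14 0; 1 0 0 9 0; 1 0 0 0 0; 1 0 0 0 0")

```text
clock: 22.45
tcp_pos: [0.474, 0.3425, 0.0339]
orientation: [2.259, 2.183, 0.002]
contact_force: [0.4, 0.7, -0.5]
grip_width: 0.0145
```

Emit:
carry_out(motion="1 0 0 0 0; 0.6 0 0 0 0; 0.6 0 0 0 0; 0.6 0 0 0 0; 0.6 0 0 0 0; 0.6 0 0 -10 0; 0.6 0 0 -25 0; 0.6 0 0 -30 0")

```text
clock: 23.45
tcp_pos: [0.4733, 0.3419, 0.0992]
orientation: [2.259, 2.183, -0.001]
contact_force: [0.6, -0.4, 0.2]
grip_width: 0.0342
```

Emit:
carry_out(motion="0.6 0 0 -30 0; 0.6 0 0 -30 0; 0.6 0 0 -25 0; 0.3 -10 5 -20 0; 0 -30 8 -20 0; 0 -43 12 0 0; 0 -43 12 0 0; 0 -43 12 0 0")

```text
clock: 24.45
tcp_pos: [0.517, 0.1701, 0.2241]
orientation: [-2.259, -2.183, -0.002]
contact_force: [0.5, -0.5, -0.0]
grip_width: 0.0856
```

```bash
for n in side scene; do python3 snap.py $n ${n}15; done;  python3 - <<'E'
from h import *
a=cv2.imread('pics/side15.png')[320:460,240:400];b=cv2.imread('pics/scene15.png')[190:330,430:590]
cv2.imwrite('pics/c15.png',np.hstack([cv2.resize(x,(400,350),interpolation=2) for x in(a,b)]))
E
```

```text
24.45 [0.517  0.1701 0.2241] yaw y -0.0342 tilt [ 8.e-04  7.e-04 -1.e+00] F [ 0.52 -0.52 -0.03] M [ 0.001 -0.016  0.015] w 0.0856 j [-0.91  0.26  0.58  1.87 -0.16  1.06 -0.3 ]
24.5 [0.5185 0.1625 0.2245] yaw y -0.0424 tilt [ 0.0017 -0.0022 -1.    ] F [ 0.12 -5.87 -0.94] M [-0.366  0.009 -0.07 ] w 0.0857 j [-0.91  0.26  0.59  1.87 -0.16  1.06 -0.3 ]
```

View pics/c15.png

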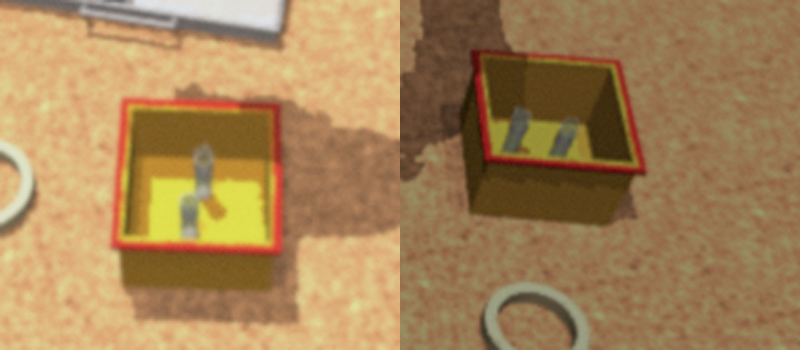

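Emit:
carry_out(motion="0 -34 10 -5 0; 0 -38 11 -5 0; 0 -38 11 -5 0; 0 -38 11 -5 0; 0 -38 11 -5 0; 0 -34 10 -5 0; 0 -22 8 0 0; 0 -8 3 0 0")

```text
clock: 25.55
tcp_pos: [0.5833, -0.082, 0.2538]
orientation: [2.261, 2.181, 0.0]
contact_force: [-0.3, 0.2, -0.7]
grip_width: 0.0854
```

```bash
for n in wrist; do python3 snap.py $n ${n}16; done
```

```text
25.55 [ 0.5833 -0.082   0.2538] yaw y -0.036 tilt [ 6.e-04 -2.e-04 -1.e+00] F [-0.3   0.21 -0.65] M [ 0.072 -0.046  0.03 ] w 0.0854 j [-0.5   0.33  0.69  1.74 -0.23  1.15  0.22]
```

View pics/wrist16.png

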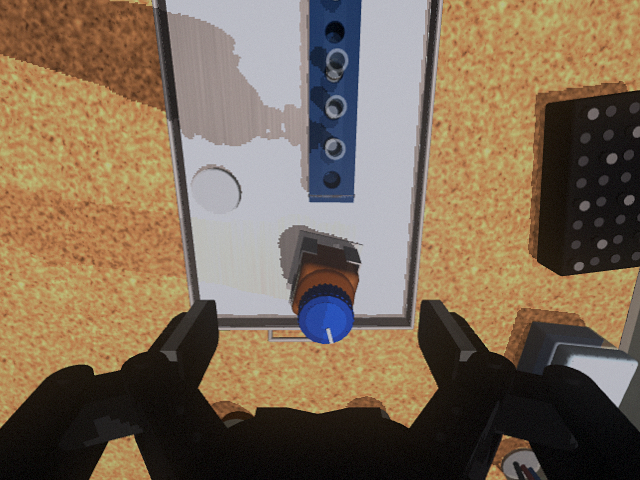

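Emit:
carry_out(motion="0 -10 0 0 0; 0 -20 0 0 0; 0 -20 0 0 0; 0 -10 0 0 0; 0 0 0 0 0; 0 0 0 0 0; 0 0 0 0 0; 0 0 0 0 0")

```text
clock: 26.6
tcp_pos: [0.5813, -0.1402, 0.2533]
orientation: [-2.258, -2.184, -0.0]
contact_force: [0.2, -1.0, 0.1]
grip_width: 0.0852
```

```bash
for n in wrist; do python3 snap.py $n ${n}17; done; cat > cap.py <<'E'
from h import *
import json
def cap(name,z=None):
    im=cv2.imread(f'pics/{name}.png'); p=json.load(open(f'pics/{name}.json')); h=cv2.cvtColor(im,cv2.COLOR_BGR2HSV)
    m=((h[...,0]>100)&(h[...,0]<130)&(h[...,1]>150)&(h[...,2]>130)).astype(np.uint8)
    n,l,st,c=cv2.connectedComponentsWithStats(m); 
    i=1+np.argmax(st[1:,4]); mm=(l==i).astype(np.uint8)
    cn=max(cv2.findContours(mm,cv2.RETR_EXTERNAL,cv2.CHAIN_APPROX_NONE)[0],key=cv2.contourArea)
    hull=cv2.convexHull(cn); e=cv2.fitEllipse(hull)
    mask=cv2.drawContours(np.zeros_like(mm),[hull],-1,1,-1)
    w=((h[...,1]<110)&(h[...,2]>140)&(mask>0)); ys,xs=np.nonzero(w)
    return im,p,e,np.c_[xs,ys]
if __name__=='__main__':
    L=[]
    for n in ('wrist16','wrist17'):
        im,p,e,w=cap(n); print(n,e,len(w),w.mean(0)); L.append((p,e[0]))
        P=plane(p,[e[0]],.14)[0]; W=plane(p,w.astype(float),.14); d=W.mean(0)-P
        vx,vy,_,_=cv2.fitLine(W[:,:2].astype(np.float32),cv2.DIST_L2,0,1e-4,1e-4).ravel()
        print(P.round(4),'bar centre dir',np.degrees(np.arctan2(d[1],d[0])),'line',np.degrees(np.arctan2(vy,vx)),np.linalg.norm(d))
    print(tri(L))
    c=[cv2.resize(cv2.imread(f'pics/{n}.png')[r:r+130,260:400],None,fx=2.8,fy=2.8,interpolation=2) for n,r in(('wrist16',220),('wrist17',240))]
    cv2.imwrite('pics/c17.png',np.hstack(c))
E
python3 cap.py
```

```text
26.6 [ 0.5813 -0.1402  0.2533] yaw y -0.0332 tilt [-1.e-04  2.e-04 -1.e+00] F [ 0.2  -1.01  0.11] M [0.016 0.013 0.006] w 0.0852 j [-0.4   0.35  0.7   1.72 -0.25  1.16  0.33]
wrist16 ((326.096923828125, 319.42108154296875), (46.69609069824219, 53.764930725097656), 83.79371643066406) 63 [329.33333333 335.41269841]
[ 0.5885 -0.1779  0.14  ] bar centre dir -81.50873144875631 line -79.80354 0.017788648572687513
wrist17 ((326.2842102050781, 262.9215087890625), (52.44895553588867, 56.759342193603516), 87.5160903930664) 78 [330.66666667 280.03846154]
[ 0.5883 -0.1783  0.14  ] bar centre dir -78.08088009613382 line 67.37137 0.0172542924060235
(array([ 0.58839604, -0.17914229,  0.1379501 ]), [np.float64(0.00011475164817629337), np.float64(0.00011475164817626555)])
```

View pics/c17.png

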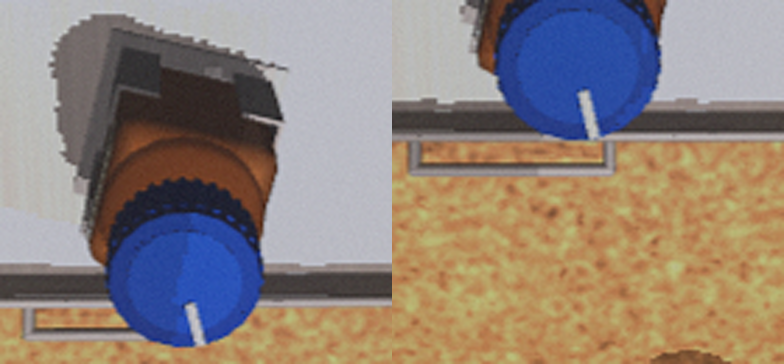

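Emit:
carry_out(motion="0 -19 4.2 0 0; 0 -19 4.2 0 0; 0 0 0 0 -0.17; 0 0 0 0 -0.17; 0 0 0 0 -0.17; 0 0 0 0 -0.17; 0 0 0 0 -0.17; 0 0 0 0 -0.17")

```text
clock: 27.65
tcp_pos: [0.5882, -0.1799, 0.2532]
orientation: [-0.899, -3.01, 0.0]
contact_force: [-0.1, 0.1, 0.4]
grip_width: 0.0854
```

Emit:
carry_out(motion="0 0 0 10 -0.17; 0 0 0 20 -0.17; 0 0 0 20 -0.17; 0 0 0 20 -0.1; 0 0 0 20 0; 0 0 0 10 0; 0 0 0 0 0; 0 0 0 0 0")

```text
clock: 28.65
tcp_pos: [0.5888, -0.1794, 0.1541]
orientation: [-0.039, 3.14, -0.001]
contact_force: [-0.3, 0.2, -0.2]
grip_width: 0.0854
```

```bash
for n in wrist scene side; do python3 snap.py $n ${n}18; done; python3 - <<'E'
from h import *
import json
a=cv2.imread('pics/scene18.png')[150:290,200:340];b=cv2.imread('pics/side18.png')[150:260,250:360];c=cv2.imread('pics/wrist18.png')
cv2.imwrite('pics/c18.png',np.hstack([cv2.resize(x,(266,300),interpolation=2) for x in(a,b)]+[cv2.resize(c,(266,200)).repeat(1,0)[:0].reshape(0,266,3) if 0 else np.vstack([cv2.resize(c,(266,200)),np.zeros((100,266,3),np.uint8)])]))
p=json.load(open('pics/wrist18.json'));print(proj(p,[[.5884,-.1785,.14]]))
E
```

```text
28.65 [ 0.5888 -0.1794  0.1541] yaw y 1.5957 tilt [ 1.2e-03 -3.0e-04 -1.0e+00] F [-0.33  0.19 -0.18] M [ 0.011  0.014 -0.011] w 0.0854 j [-0.05  0.44  0.33  1.77 -0.17  0.97  1.94]
28.7 [ 0.5889 -0.1793  0.1542] yaw y 1.5957 tilt [ 1.4e-03 -3.0e-04 -1.0e+00] F [ 0.01  0.14 -0.28] M [0.061 0.045 0.013] w 0.0857 j [-0.05  0.43  0.33  1.77 -0.17  0.97  1.94]
28.75 [ 0.5889 -0.1792  0.1542] yaw y 1.596 tilt [ 1.5e-03 -2.0e-04 -1.0e+00] F [-0.46  0.18  0.73] M [-0.018  0.02  -0.034] w 0.0851 j [-0.05  0.43  0.33  1.77 -0.17  0.97  1.94]
[[319.33331658 263.40143536]]
```

View pics/c18.png

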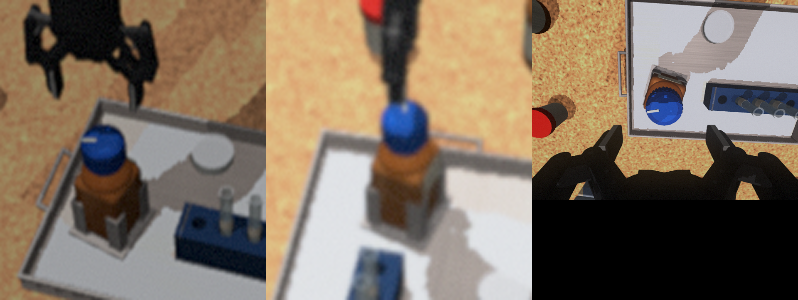

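View pics/wrist18.png

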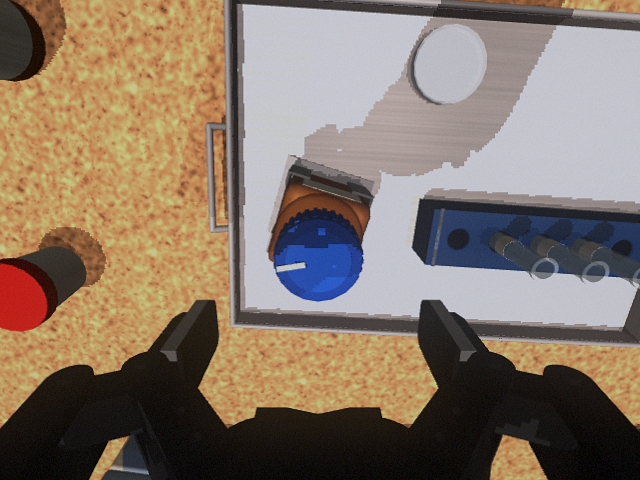

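Emit:
carry_out(motion="0 0 0 10 0; 0 0 0 18 0; 0 0 0 20 0; 0 0 0 16 0; 0 0 0 10 0; 0 0 0 5 0; 0 0 0 0 0; 0 0 0 0 0")

```text
clock: 29.8
tcp_pos: [0.5887, -0.1792, 0.0749]
orientation: [-0.039, 3.14, -0.0]
contact_force: [0.7, 0.6, 0.0]
grip_width: 0.0857
```

```bash
for n in wrist scene side; do python3 snap.py $n ${n}19; done; python3 - <<'E'
from h import *
a=cv2.imread('pics/scene19.png')[180:280,210:310];b=cv2.imread('pics/side19.png')[150:250,260:360]
cv2.imwrite('pics/c19.png',np.hstack([cv2.resize(x,(400,400),interpolation=2) for x in(a,b)]))
E
```

```text
29.8 [ 0.5887 -0.1792  0.0749] yaw y 1.5959 tilt [ 1.1e-03 -2.0e-04 -1.0e+00] F [0.73 0.61 0.05] M [-0.068  0.     0.075] w 0.0857 j [-0.03  0.53  0.3   1.82 -0.21  0.82  1.97]
29.85 [ 0.5887 -0.1792  0.0749] yaw y 1.5959 tilt [ 1.1e-03 -2.0e-04 -1.0e+00] F [-0.45 -0.03  0.48] M [0.01  0.014 0.029] w 0.0856 j [-0.03  0.53  0.3   1.82 -0.21  0.82  1.97]
29.9 [ 0.5887 -0.1791  0.0749] yaw y 1.596 tilt [ 1.2e-03 -1.0e-04 -1.0e+00] F [-0.86  0.2  -0.11] M [0.011 0.032 0.01 ] w 0.0851 j [-0.03  0.53  0.3   1.82 -0.21  0.82  1.97]
```

View pics/c19.png

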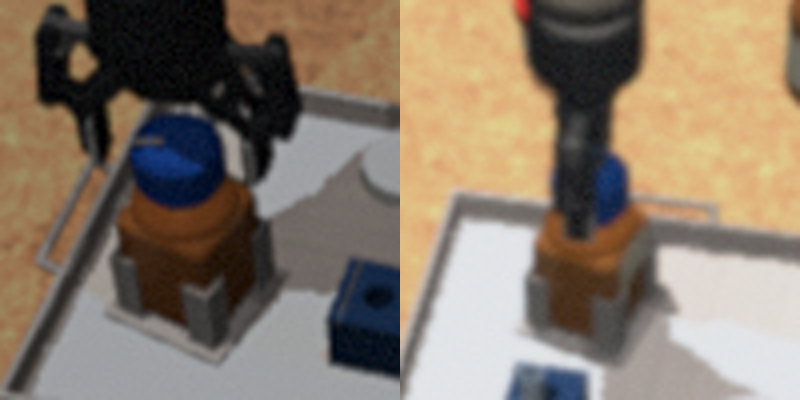

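View pics/wrist19.png

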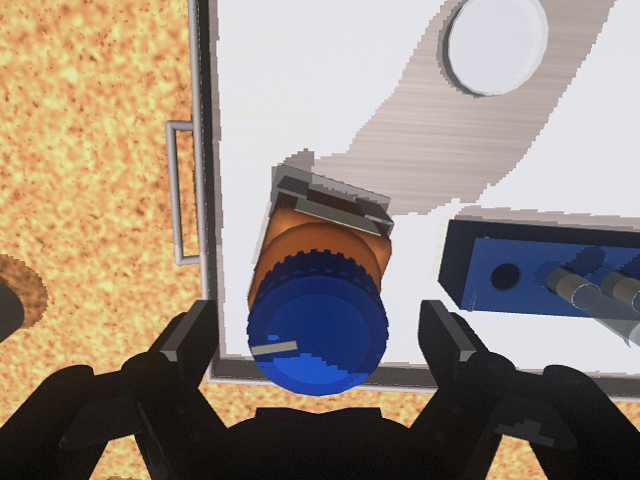

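```bash
python3 - <<'E'
from h import *
import json
q=json.load(open('pics/side19.json'));p=json.load(open('pics/scene19.json'));w=json.load(open('pics/wrist19.json'))
X=[[.5887,-.1792+.045,.125],[.5887,-.1792-.045,.125],[.5884,-.1785,.14],[.5884-.027,-.1785,.14],[.5884+.027,-.1785,.14]]
print('side',(proj(q,X)-[260,150])*4+[400,0]); print('scene',(proj(p,X)-[210,180])*4); print('wr',proj(w,X))
E
```

```text
side [[577.23057086 231.15508339]
 [598.64755353 139.20347261]
 [588.16327922 168.9522908 ]
 [628.05719538 173.16297381]
 [548.40425456 164.75926106]]
scene [[251.00233751 169.45931382]
 [102.68875617 144.90353582]
 [175.04094216 138.83875094]
 [189.29393981 106.43221184]
 [160.32095723 172.30239441]]
wr [[426.49325042 324.48255069]
 [208.1910068  319.39749783]
 [319.39183092 342.86510196]
 [321.49422157 275.75231151]
 [317.54092396 401.89902397]]
```

Emit:
carry_out(motion="0.1 0 0 0 0; 0.2 0 0 0 0; 0.3 0 0 0 0; 0.35 0 0 0 0; 0.4 0 0 0 0; 0.6 0 0 0 0; 1 0 0 0 0; 1 0 0 0 0", newtons=60)

```text
clock: 30.95
tcp_pos: [0.5883, -0.1795, 0.0747]
orientation: [-0.039, 3.141, -0.001]
contact_force: [-2.0, -0.9, 5.6]
grip_width: 0.0515
```

```bash
for n in wrist side; do python3 snap.py $n ${n}20; done; python3 - <<'E'
from h import *
a=cv2.imread('pics/wrist20.png')[200:440,200:440];b=cv2.imread('pics/side20.png')[150:250,260:360]
cv2.imwrite('pics/c20.png',np.hstack([cv2.resize(x,(400,400),interpolation=2) for x in(a,b)]))
E
```

```text
30.95 [ 0.5883 -0.1795  0.0747] yaw y 1.5956 tilt [ 3.e-04 -4.e-04 -1.e+00] F [-2.   -0.86  5.63] M [-0.202  0.353 -0.017] w 0.0515 j [-0.03  0.53  0.3   1.82 -0.21  0.82  1.97]
31.0 [ 0.5883 -0.1794  0.0747] yaw y 1.5957 tilt [ 4.e-04 -3.e-04 -1.e+00] F [-1.49 -1.22  5.18] M [-0.146  0.392 -0.013] w 0.0514 j [-0.03  0.53  0.3   1.82 -0.21  0.82  1.97]
```

View pics/c20.png

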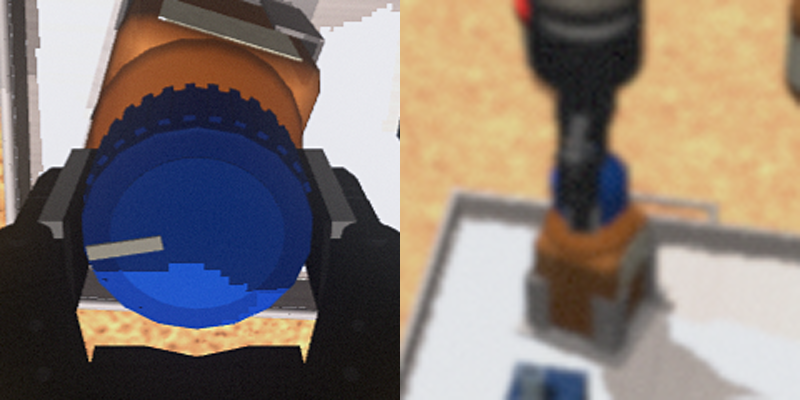

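Emit:
carry_out(motion="1 0 0 0 0.1; 1 0 0 0.1 0.15; 1 0 0 0.1 0.15; 1 0 0 0.1 0.15; 1 0 0 0.1 0.15; 1 0 0 0.1 0.15; 1 0 0 0.1 0.15; 1 0 0 0.1 0.1")

```text
clock: 32.05
tcp_pos: [0.5878, -0.1803, 0.074]
orientation: [1.614, 2.695, -0.002]
contact_force: [-3.4, -1.8, 5.9]
grip_width: 0.0515
```

```bash
for n in wrist; do python3 snap.py $n ${n}21; done; python3 - <<'E'
from h import *
a=cv2.imread('pics/wrist21.png')[200:440,200:440]
cv2.imwrite('pics/c21.png',cv2.resize(a,(400,400),interpolation=2))
E
```

```text
32.05 [ 0.5878 -0.1803  0.074 ] yaw y 0.4914 tilt [-3.0e-04 -1.4e-03 -1.0e+00] F [-3.41 -1.84  5.89] M [-0.528  0.678  0.061] w 0.0515 j [-0.23  0.58  0.59  1.84 -0.42  0.84  1.06]
```

View pics/c21.png

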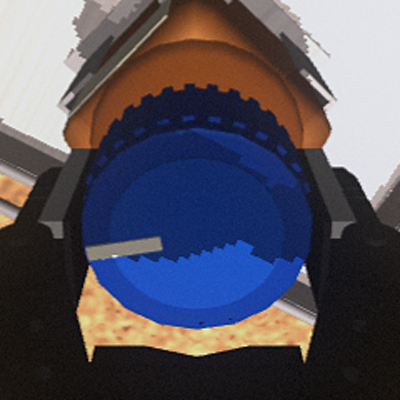

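Emit:
carry_out(motion="1 0 0 0.1 0.1; 1 0 0 0.1 0.12; 1 0 0 0.1 0.12; 1 0 0 0.1 0.12; 1 0 0 0.1 0.12; 1 0 0 0.1 0.06; 1 0 0 0 0.05; 1 0 0 0 0")

```text
clock: 33.1
tcp_pos: [0.5871, -0.1804, 0.0735]
orientation: [2.428, 1.994, -0.003]
contact_force: [-5.6, -1.8, 8.7]
grip_width: 0.0515
```

```bash
for n in wrist; do python3 snap.py $n ${n}22; done
```

```text
33.1 [ 0.5871 -0.1804  0.0735] yaw y -0.1959 tilt [-0.0013 -0.0011 -1.    ] F [-5.63 -1.83  8.67] M [-0.344  1.113 -0.126] w 0.0515 j [-0.34  0.64  0.76  1.85 -0.56  0.88  0.5 ]
```

Emit:
carry_out(motion="1 0 0 0 0.05; 1 0 0 0 0.05; 1 0 0 0.1 0.05; 1 0 0 0 0.05; 1 0 0 0 0.05; 1 0 0 0 0.05; 1 0 0 0 0; 1 0 0 0 0")

```text
clock: 34.15
tcp_pos: [0.5868, -0.1803, 0.0733]
orientation: [2.694, 1.615, -0.005]
contact_force: [-5.9, -2.9, 9.1]
grip_width: 0.0515
```

```bash
for n in wrist; do python3 snap.py $n ${n}23; done; python3 - <<'E'
from h import *
a=cv2.imread('pics/wrist23.png')[200:440,200:440]
cv2.imwrite('pics/c23.png',cv2.resize(a,(400,400),interpolation=2))
E
```

```text
34.15 [ 0.5868 -0.1803  0.0733] yaw y -0.4905 tilt [-0.0025 -0.0019 -1.    ] F [-5.91 -2.89  9.11] M [-0.538  1.332  1.554] w 0.0515 j [-0.39  0.67  0.84  1.85 -0.63  0.91  0.26]
```

View pics/c23.png

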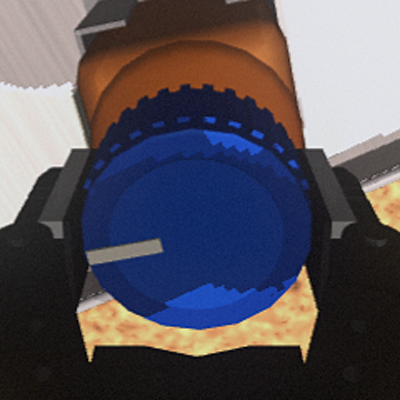

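```bash
cat > bar.py <<'E'
from h import *
import json,sys
from scipy.spatial.transform import Rotation as R
def bar(n,z):
    im=cv2.imread(f'pics/{n}.png'); p=json.load(open(f'pics/{n}.json')); h=cv2.cvtColor(im,cv2.COLOR_BGR2HSV)
    roi=np.zeros(h.shape[:2],np.uint8); cv2.ellipse(roi,(318,337),(68,60),0,0,360,1,-1)
    w=((h[...,1]<120)&(h[...,2]>75)&(roi>0)).astype(np.uint8)
    k,l,st,c=cv2.connectedComponentsWithStats(w); i=1+np.argmax(st[1:,4]); ys,xs=np.nonzero(l==i)
    W=plane(p,np.c_[xs,ys].astype(float),z)[:,:2]
    vx,vy=cv2.fitLine(W.astype(np.float32),cv2.DIST_L2,0,1e-4,1e-4).ravel()[:2]
    A=R.from_rotvec(p['attitude']).as_matrix(); ty=np.arctan2(A[1,0],A[0,0]) # cam x = tool y
    a=np.arctan2(vy,vx); C=np.array([.588,-.179]); d=W.mean(0)-C
    if vx*d[0]+vy*d[1]<0: a+=np.pi
    return np.degrees(a)%360,np.degrees(a-ty)%360,len(xs),np.degrees(np.arctan2(d[1],d[0]))%360
if __name__=='__main__':
    for n in sys.argv[1:]: print(n,np.round(bar(n,.139),2))
E
python3 bar.py wrist20 wrist21 wrist22 wrist23
python3 - <<'E'
from h import *
import json
# bottle yaw from holder edge in wrist18/19
for n,pts in (('wrist16',[(300,230.7),(361.8,245)]),('wrist18',[(290,157),(380,186)]),('wrist19',[(273,163),(392,204)])):
    p=json.load(open(f'pics/{n}.json'))
    for z in (.006,.01): 
        P=plane(p,pts,z); d=P[1]-P[0]; print(n,z,np.degrees(np.arctan2(d[1],d[0])))
E
```

```text
wrist20 [280.81 189.35 417.   281.77]
wrist21 [217.87 189.69 403.   218.65]
wrist22 [178.43 189.62 399.   178.34]
wrist23 [163.96 192.03 395.   163.52]
wrist16 0.006 -15.635006007849986
wrist16 0.01 -15.635006007850002
wrist18 0.006 73.87225663238755
wrist18 0.01 73.87225663238752
wrist19 0.006 72.56289178927999
wrist19 0.01 72.56289178927999
```

Emit:
carry_out(motion="1 0 0 0 -0.1; 1 0 0 -0.1 -0.17; 1 0 0 -0.1 -0.17; 1 0 0 -0.1 -0.17; 1 0 0 -0.1 -0.17; 1 0 0 -0.1 -0.17; 1 0 0 -0.1 -0.17; 1 0 0 -0.1 -0.17")

```text
clock: 35.2
tcp_pos: [0.588, -0.1802, 0.0742]
orientation: [1.18, 2.911, -0.001]
contact_force: [-3.2, -1.9, 6.6]
grip_width: 0.0519
```

Emit:
carry_out(motion="1 0 0 -0.1 -0.12; 1 0 0 -0.1 -0.08; 1 0 0 0 0; 1 0 0 0 0; 1 0 0 0 0; 1 0 0 0 0; 1 0 0 0 0; 1 0 0 0 0")

```text
clock: 36.2
tcp_pos: [0.5882, -0.18, 0.0743]
orientation: [0.891, 3.012, -0.001]
contact_force: [-2.3, -1.9, 6.7]
grip_width: 0.0516
```

```bash
for n in wrist; do python3 snap.py $n ${n}24; done; python3 bar.py wrist24
```

```text
36.2 [ 0.5882 -0.18    0.0743] yaw y 0.9955 tilt [ 3.e-04 -9.e-04 -1.e+00] F [-2.32 -1.85  6.66] M [-0.375  0.486  0.06 ] w 0.0516 j [-0.14  0.55  0.45  1.83 -0.32  0.83  1.47]
wrist24 [246.69 189.62 417.   247.39]
```

Emit:
carry_out(motion="1 0 0 0 -0.06; 1 0 0 -0.1 -0.067; 1 0 0 0 0; 1 0 0 0 0; 1 0 0 0 0; 1 0 0 0 0; 1 0 0 0 0; 1 0 0 0 0")

```text
clock: 37.25
tcp_pos: [0.5882, -0.1799, 0.0744]
orientation: [0.698, 3.062, -0.001]
contact_force: [-2.3, -1.4, 6.2]
grip_width: 0.0512
```

```bash
for n in wrist scene side; do python3 snap.py $n ${n}25; done; python3 bar.py wrist25; python3 - <<'E'
from h import *
c=[cv2.imread('pics/wrist25.png'),cv2.imread('pics/scene25.png'),cv2.imread('pics/side25.png'),cv2.imread('pics/scene25.png')[190:330,205:415]]
c=[cv2.resize(x,(400,300),interpolation=cv2.INTER_AREA if i<3 else 2) for i,x in enumerate(c)]
cv2.imwrite('pics/c25.png',np.vstack([np.hstack(c[:2]),np.hstack(c[2:])]))
E
```

```text
37.25 [ 0.5882 -0.1799  0.0744] yaw y 1.1225 tilt [ 3.e-04 -8.e-04 -1.e+00] F [-2.32 -1.45  6.17] M [-0.379  0.544  0.091] w 0.0512 j [-0.11  0.55  0.42  1.83 -0.29  0.82  1.57]
37.3 [ 0.5882 -0.1799  0.0744] yaw y 1.1225 tilt [ 3.e-04 -8.e-04 -1.e+00] F [-2.38 -2.01  6.06] M [-0.347  0.484  0.023] w 0.0515 j [-0.11  0.55  0.42  1.83 -0.29  0.82  1.57]
37.35 [ 0.5882 -0.1799  0.0744] yaw y 1.1225 tilt [ 4.e-04 -8.e-04 -1.e+00] F [-0.96 -1.76  6.52] M [-0.327  0.417  0.042] w 0.0516 j [-0.11  0.55  0.42  1.83 -0.29  0.82  1.57]
wrist25 [254.25 189.9  417.   254.68]
```

View pics/c25.png

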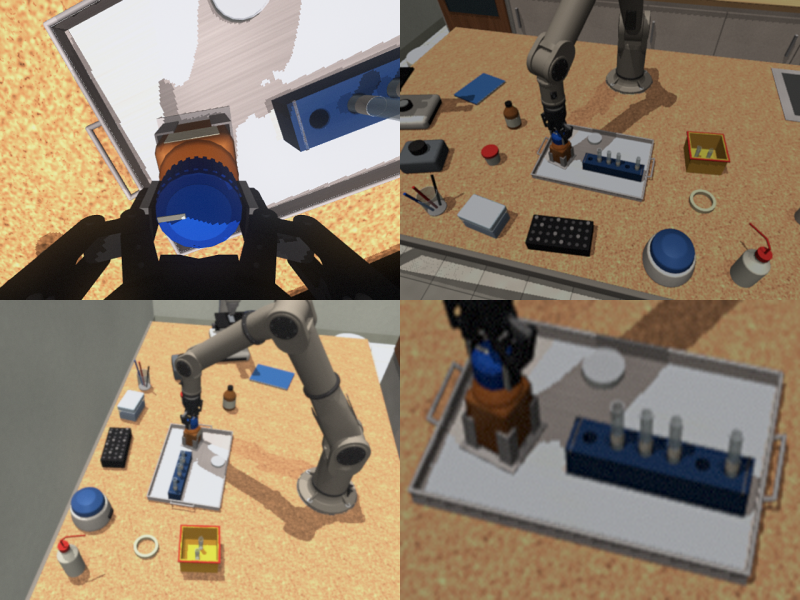

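```bash
python3 -c "
from bench import r
print(r.hand_in())"
```

```text
the job is handed in; nothing more can be done
None
```

Both snapped tubes are in the yellow sharps tub. The cap was screwed to its hard stop, backed off a quarter turn and is still gripped. I handed the job in at about 37 s of the 72 s allowed; it reports no verdict.

- **Tubes:** The last pictures show both broken tubes in the tub. The four sound tubes are still in the rack and nothing else looks moved.
- **First grasp missed:** My first attempt at a tube closed on nothing. The fingertips really sit about 37 mm behind the reported tool point, as all three cameras agreed. I corrected for that and nothing was disturbed.
- **Cap:** It turned about 2.04 rad clockwise until the torque rose to about 1.55 N m. At that point the white bar lay at 164°, in line with the bottle's -x side. After backing off, the bar reads about 254°, or 90.3° open. The opening of 51.5 mm and the 60 N grip are holding.
- **What disagreed:** The grip showed about 2.4° of springy give at the stop, which came back when the torque was released. In the final pose a steady force of about 6 N shows at the wrist, well under the limits.

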